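Sort the leftovers-labelling kit

TASK

Tidy the food-labelling things that lie mixed on the counter: lay both purple markers flat on the floor of the white bin, and both bag clips flat on the floor of the wooden tray, in each case side by side (not on top of one another) and pointing along the container's longer side. Slip the blue tape roll over the free peg of the peg rail so that it rests flat on the board. Leave the square glass jar and the yellow metal bookend where they stand.

Things in the scene. Friction and masses are not known exactly. Their poses are not given: they have to be found in the camera images.
- marker_a: A purple marker with a rounded-square barrel (does not roll), 125 long, 18 wide, 18 high, white cap on its +x end. Lies flat; origin at the centre of its underside, x along the barrel, z up.
- marker_b: A purple marker with a rounded-square barrel (does not roll), 125 long, 18 wide, 18 high, black cap on its +x end. Lies flat; origin at the centre of its underside, x along the barrel, z up.
- clip_a: A plastic bag-sealing clip, orange, 95 long, 13 wide, 16 high, closed, rigid. Lies flat; origin at the centre of its underside, x along its length, z up.
- clip_b: A plastic bag-sealing clip, green, 95 long, 13 wide, 16 high, closed, rigid. Lies flat; origin at the centre of its underside, x along its length, z up.
- tape: A blue roll of tape lying flat: outside diameter 66, hole diameter 42, 24 high. Origin on its axis at the underside, z up.
- bin: White open plastic stacking bin, fixed to the counter: 160 (x) by 200 (y, its longer side) by 50 high outside, walls and floor 5 thick, so 150 by 190 inside. Its stacking rim stands out 4 further all round. Origin at the centre of its underside, z up.
- tray: Wooden open tray, fixed to the counter: 150 (x) by 170 (y, its longer side) by 35 high outside, walls and floor 7 thick, so 136 by 156 inside. Origin at the centre of its underside, z up.
- free_peg (a point): Foot of the free upright peg of the light-wood peg rail, on the board's top face, on the peg's axis; z up along the peg. The peg is 16 in diameter and stands 36 above the board; the board is 80 by 220 by 16 thick, fixed flat on the counter. The rail's other peg, 110 away along the point's +y, already carries a beige roll (66 across, 24 high).
- jar: Closed square glass jar, 66 by 66, 93 high with its round steel lid, loose, a bystander. Origin at the centre of its underside, z up.
- bookend: L-shaped yellow-painted metal bookend, loose, a bystander: base plate 80 (x) by 70 (y), 3 thick, upright plate 90 high along its +x edge. Origin at the centre of its underside, z up.
There are look-alikes about, which are no part of the job. What is shaped like the marker_a but red is not meant.

How it is judged:
At the end, for the whole second after the job is handed in: Both markers in the white bin, both clips in the wooden tray, each on the floor (underside within 8 mm), flat within 0.15 rad, within 0.4 rad of the longer side; tape roll round the free peg (axes within 16 mm), flat on the board (within 8 mm). All at rest (x of marker_a in the frame of bin between -0.068 and 0.068 m and y of marker_a in the frame of bin between -0.04 and 0.04 m and z of each of marker_a, marker_b in the frame of bin below 0.013 m and angle between each of marker_a, marker_b, clip_a, clip_b, tape's own z axis and vertical below 0.15 rad and angle between the x axis of each of marker_a, marker_b and the y axis of bin, either way round below 0.4 rad and linear speed of each of marker_a, marker_b, clip_a, clip_b, tape below 0.02 m/s and x of marker_b in the frame of bin between -0.068 and 0.068 m and y of marker_b in the frame of bin between -0.04 and 0.04 m and x of clip_a in the frame of tray between -0.062 and 0.062 m and y of clip_a in the frame of tray between -0.036 and 0.036 m and z of each of clip_a, clip_b in the frame of tray below 0.015 m and angle between the x axis of each of clip_a, clip_b and the y axis of tray, either way round below 0.4 rad and x of clip_b in the frame of tray between -0.062 and 0.062 m and y of clip_b in the frame of tray between -0.036 and 0.036 m and horizontal distance between tape and free_peg below 0.016 m and z of tape in the frame of free_peg below 0.008 m); the robot touches nothing.
It fails at once if the glass jar is pushed more than 25 mm or tipped (distance of jar from where it was at the start of the episode above 0.025 m or angle between jar's own z axis and vertical above 0.3 rad).
It fails at once if the bookend is pushed more than 25 mm or tipped (distance of bookend from where it was at the start of the episode above 0.025 m or angle between bookend's own z axis and vertical above 0.3 rad).
It also fails if it takes over 128 s, if anything falls off the work surface, if the arm or the gripper's body presses on something with over 40 N, if the wrist force passes 120 N, or if a joint passes its speed limit or range.

ROBOT

A 6-joint arm with a two-finger parallel gripper is mounted at the origin on the work surface. World frame = base frame: x ahead of the robot, y to its left, z up, the work surface at z = 0. Lengths are in m, angles in rad, forces in N, time in s.
With the tool pointing down it reaches from about 0.375 to 0.9 m from the base axis. Payload 3.1 kg.
Tool frame: the origin (TCP) lies on the centre line of the jaws, within the pads' length; the fingertips stand manip.finger_overhang ahead of it and the grasp point (between the pads) lies 11 mm behind it (manip.finger_overhang is the distance from the TCP to the fingertips, in m); y points along the fingers, z is the direction in which the jaws open and shut, and the axes are right-handed (so a half turn about y gives the same grasp; the last joint's range is limited). The gripper opens to 85 mm and grips with 20 to 120 N. Pads are 22 mm wide; open, the fingers measure 114 mm over their backs; the gripper's body (76 mm by 85 mm) begins 54 mm behind the grasp point. The pads swing forward as they close: fully open they stand 13 mm farther back than shut.
Start: joints at [1.097, 0.527, 1.433, -0, 1.181, -0.178], TCP at [0.182, 0.598, 0.205] pointing down, gripper open.
Joint ranges: [-3.08, 3.08], [-0.75, 2.2], [0.22, 2.44], [-1.43, 4.57], [0, 2.65], [-2.85, 2.85]. Speed limits (rad/s): [2.79, 2.79, 3.14, 3.14, 3.14, 3.14].

INTERFACE

Orientations are given as a unit quaternion [x, y, z, w].
In Python, from station import manip gives the robot as it stands.
- The arm moves only by the tool send_rows, never from a script. Its argument "plan" is a list of rows, each an object with "linear": the shift along the tool's x, y, z in units of 30 mm (1.0 is 30 mm), a list of three; "roll": the turn about the tool's y in units of 6 degrees (1.0 is 6 degrees). In form: [{"linear": [tx, ty, tz], "roll": roll}, ...]. A call has exactly 5 rows; each row shifts and turns the commanded pose from where the row before left it, along the tool's axes as they then stand; what a row does not reach is not made up. A row lasts 1/8 s, in which the tool goes at most 62.5 mm and 10.7 degrees, less where a joint would pass 70% of its speed; a pose out of reach is approached as far as the arm can. A call is refused whole if a number of a shift passes 1 or a number of a turn 1, either way. A call with a gripper value outside its range is refused whole. "claw" is the finger opening in mm, from 0 to 85.4, set as the call begins (left out, the last holds). The fingers move at their own pace and stop on an object; "force" is the grip in N (left out, the last holds). Time passes only in rows, so rows that do not move let the fingers close, or fill a call up. It gives the time, the measured TCP pose, the force and the opening at its end, in the units of the state.
- manip.sense(): the state, without advancing time (a new reading comes with each control period).
- manip.snapshot(name): name is "side" or "top" or "wrist"; returns the picture (480x640x3 uint8, blue, green, red); there is no depth.
- manip.get_calibration(name): a dict with "fovy" (degrees; the focal length in pixels is half the picture's height over the tangent of half this angle, whatever the lens; pixels are square), "cx", "cy" (the principal point, pixels), "cam_to_world" (4x4, takes a point from camera to world coordinates); the wrist camera has in their place "tool_from_camera" (4x4, takes a point from camera to tool coordinates, whose origin is the TCP and whose axes are the tool frame's). Camera axes: x right, y down, z forward; pixel columns grow to the right and rows downward; lengths in m; the calibration is good to about 2 mm. A picture is of the moment at which its call begins: read the wrist's pose just before it. get_calibration takes no time and is no camera call.
- manip.sign_off(): hands the job in, once; it reports no verdict.
Trained networks look in the newest picture that a camera, given by its name, has taken for a name from the list of things; names that differ only in an ending like _2 or _b are one class to them, and where a whole thing is asked for, a point or a joint stands for the part that bears it (a point fixed in the world has none). Each returns a list of dicts, best first, with "p" (0 to 1); they miss things now and then, are a little off and sometimes report something else, mostly with a low value. They report only what shows in the picture. A call takes as long as a camera call. They do not tell look-alikes from the thing itself.
- manip.look_for(camera, query): "extent" ([left, top, right, bottom] in pixels, round what is visible of it).
The state is a dict: "t": time; "q": joint angles; "qd": joint speeds; "tau": joint torques, N m; "tcp_pos": TCP position; "tool_rot": TCP orientation; "force": force on the tool from outside, world axes, zero at the start; "ft_torque": the same for the moment, N m; "finger_gap": opening from 0.0 (shut) to 1.0 (fully open).
Only numpy, scipy, OpenCV 4.12 (cv2) and the standard library are available. Lean on these libraries where they do the work, as an engineer would, in place of code of your own. Each camera call takes 0.05 s, during which the arm holds its last target.

## Working session

There is one attempt and no reset: what is moved stays moved. The work goes in short steps, Python scripts to look and compute and a tool call to move; the robot and the scene stay as the last step left them, time stands still between calls to the robot, and variables do not carry over. Pictures are saved under pics/ and viewed, and the job is handed in when it is done.

Besides the shell and the picture viewer there is one more tool, called after "Call:" as name(argument=value, ...), one argument or row to a line, values as JSON. send_rows: Moves the arm, as the interface text tells. Its arguments: {"type":"object","properties":{"plan":{"type":"array"},"claw":{"type":"number"},"force":{"type":"number"}},"required":["plan"]}

```bash
ls; mkdir -p pics; python3 - <<'E'
from station import manip
import cv2,numpy as np
print(manip.finger_overhang, manip.sense())
for n in ("side","top","wrist"):
    im=manip.snapshot(n); cv2.imwrite(f"pics/{n}0.png",im); c=manip.get_calibration(n); print(n,c)
print(manip.sense()['t'])
E
```

```text
pics
0.008 {'t': 0.0, 'q': array([ 1.09752390e+00,  5.28483707e-01,  1.43388917e+00,  5.37689363e-06,
        1.18138945e+00, -1.78508626e-01]), 'qd': array([-0.00059436,  0.00165913,  0.00077666, -0.00063266,  0.00011525,
        0.00056422]), 'tau': array([ 1.04452789e-03, -4.42355919e+01, -1.78028959e+01, -2.13160897e-04,
        8.29374825e-03, -8.55987878e-06]), 'tcp_pos': array([0.18119375, 0.59736275, 0.20442708]), 'tool_rot': array([ 0.70016663, -0.10408577,  0.10359127, -0.69871432]), 'force': array([ 0.09359534,  0.67210538, -0.96609626]), 'ft_torque': array([-0.05659436,  0.05575864,  0.02363721]), 'finger_gap': 0.9997187658566145}
side {'fovy': 56.49713872849788, 'cx': 318.0216222235126, 'cy': 238.55722430170508, 'cam_to_world': array([[ 0.99911688, -0.02666505,  0.03247219,  0.40858327],
       [-0.04143142, -0.75384072,  0.65574965, -0.57305433],
       [ 0.00699326, -0.65651591, -0.75427976,  0.71496602],
       [ 0.        ,  0.        ,  0.        ,  1.        ]])}
top {'fovy': 56.747649837484005, 'cx': 317.9885002610815, 'cy': 249.78424404755805, 'cam_to_world': array([[ 7.88565412e-03, -9.95562013e-01,  9.37768300e-02,
         3.37964439e-01],
       [-9.99968815e-01, -7.81048100e-03,  1.16862571e-03,
         7.43591625e-03],
       [-4.30997214e-04, -9.37831209e-02, -9.95592557e-01,
         1.16102405e+00],
       [ 0.00000000e+00,  0.00000000e+00,  0.00000000e+00,
         1.00000000e+00]])}
wrist {'fovy': 69.25884314160007, 'cx': 317.00843799285946, 'cy': 234.43146731498007, 'tool_from_camera': array([[ 1.33478566e-03,  9.52588116e-01,  3.04259921e-01,
        -7.84311507e-02],
       [-7.84043189e-04, -3.04259102e-01,  9.52588990e-01,
        -1.68990522e-01],
       [ 9.99998802e-01, -1.51005504e-03,  3.40749539e-04,
        -1.57340845e-03],
       [ 0.00000000e+00,  0.00000000e+00,  0.00000000e+00,
         1.00000000e+00]])}
0.15
```

View pics/top0.png

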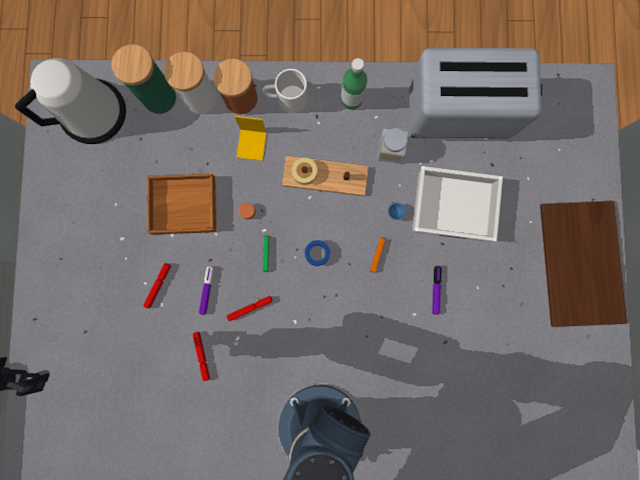

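View pics/side0.png

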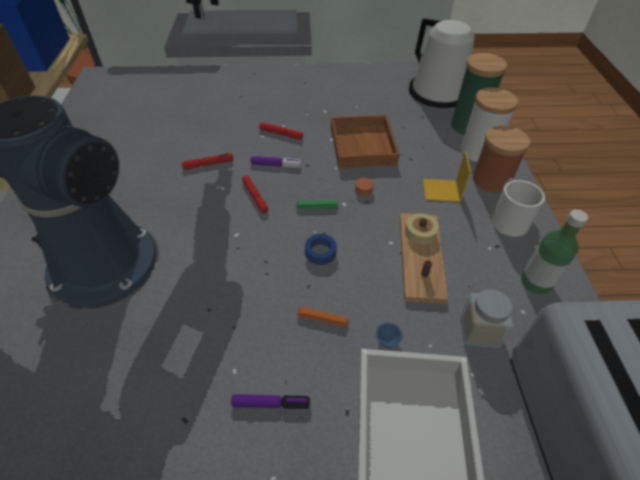

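View pics/wrist0.png

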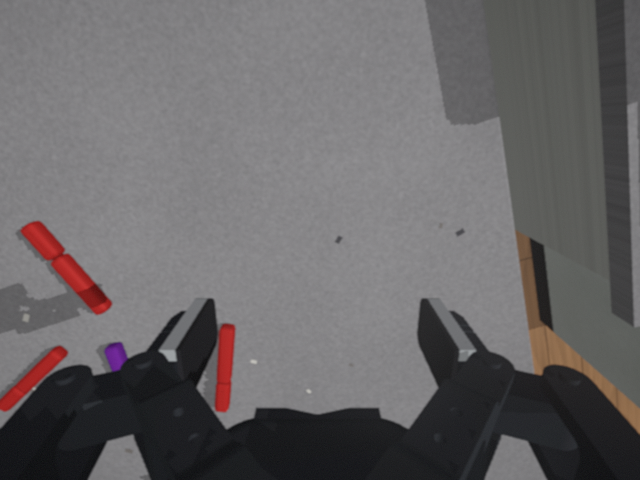

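```bash
cat > h.py <<'E'
from station import manip
import cv2,numpy as np
from scipy.spatial.transform import Rotation as R
def K(c,h=480):
    f=h/2/np.tan(np.radians(c['fovy'])/2); return f,c['cx'],c['cy']
def pose(n):
    c=manip.get_calibration(n)
    if n=='wrist':
        s=manip.sense(); T=np.eye(4);T[:3,:3]=R.from_quat(s['tool_rot']).as_matrix();T[:3,3]=s['tcp_pos']
        return c,T@c['tool_from_camera']
    return c,c['cam_to_world']
def p2w(c,T,uv,z):
    f,cx,cy=K(c); uv=np.atleast_2d(uv).astype(float)
    d=np.c_[(uv[:,0]-cx)/f,(uv[:,1]-cy)/f,np.ones(len(uv))]@T[:3,:3].T
    return T[:3,3]+d*((z-T[2,3])/d[:,2])[:,None]
def w2p(c,T,P):
    f,cx,cy=K(c); q=(np.atleast_2d(P)-T[:3,3])@T[:3,:3]
    return np.c_[q[:,0]/q[:,2]*f+cx,q[:,1]/q[:,2]*f+cy]
E
python3 - <<'E'
from h import *
im=cv2.imread('pics/top0.png'); c,T=pose('top'); hsv=cv2.cvtColor(im,cv2.COLOR_BGR2HSV)
cv2.imwrite('pics/z1.png',cv2.resize(im[100:330,380:520],None,fx=4,fy=4,interpolation=cv2.INTER_CUBIC)[:600])
cv2.imwrite('pics/z2.png',cv2.resize(im[110:310,230:390],None,fx=3,fy=3,interpolation=cv2.INTER_CUBIC))
cv2.imwrite('pics/z3.png',cv2.resize(im[160:330,140:240],None,fx=3.5,fy=3.5,interpolation=cv2.INTER_CUBIC))
for n,lo,hi in (('purple',(130,100,40),(155,255,255)),('green',(60,120,60),(85,255,255)),('orange',(5,150,120),(15,255,255)),('blue',(100,120,50),(120,255,255)),('yellow',(20,150,100),(30,255,255))):
    m=cv2.inRange(hsv,lo,hi); k,l,st,ce=cv2.connectedComponentsWithStats(m)
    for i in range(1,k):
        if st[i,4]<40: continue
        ys,xs=np.where(l==i); r=cv2.minAreaRect(np.c_[xs,ys].astype(np.float32))
        b=p2w(c,T,cv2.boxPoints(r),0.012)[:,:2]
        print(n,st[i],ce[i].round(1),p2w(c,T,ce[i],0.012)[0,:2].round(4),'box',b.round(3).tolist())
E
```

```text
purple [437 267   3  14  41] [438.  273.3] [ 0.3875 -0.3017] box [[0.404, -0.3], [0.404, -0.305], [0.37, -0.304], [0.37, -0.299]]
purple [432 283   9  32 234] [436.1 298.2] [ 0.3235 -0.2958] box [[0.284, -0.284], [0.363, -0.289], [0.362, -0.308], [0.283, -0.303]]
purple [199 284  12  31 223] [204.3 298.8] [0.3174 0.3   ] box [[0.28, 0.315], [0.358, 0.304], [0.355, 0.285], [0.277, 0.296]]
green [343  69  19  26 258] [350.4  81.6] [ 0.9018 -0.0749] box [[0.908, -0.038], [0.939, -0.074], [0.893, -0.111], [0.862, -0.075]]
green [263 236   6  36 178] [265.4 253.4] [0.4356 0.1453] box [[0.39, 0.153], [0.482, 0.151], [0.481, 0.138], [0.39, 0.14]]
orange [16  0  8 17 48] [20.7  8. ] [1.1048 0.8282] box [[1.128, 0.843], [1.128, 0.823], [1.082, 0.82], [1.082, 0.839]]
orange [44  0 11 16 48] [48.9  7.6] [1.1065 0.7511] box [[1.129, 0.766], [1.129, 0.738], [1.085, 0.736], [1.085, 0.763]]
orange [88  0 12 12 45] [92.9  5. ] [1.115  0.6308] box [[1.126, 0.648], [1.138, 0.629], [1.106, 0.61], [1.094, 0.629]]
orange [112   0   8  11  40] [115.    4.4] [1.1174 0.5702] box [[1.13, 0.579], [1.13, 0.56]
[... 8557 characters left out ...]
 [0.646, 0.293], [0.495, 0.284], [0.489, 0.452]]
orange [239 203  16  16 181] [246.5 210.3] [0.5487 0.197 ] box [[0.557, 0.222], [0.574, 0.189], [0.541, 0.171], [0.523, 0.204]]
orange [370 238  15  35 183] [377.2 254.8] [ 0.4344 -0.1449] box [[0.393, -0.125], [0.481, -0.152], [0.477, -0.165], [0.389, -0.138]]
blue [388 203  17  17 227] [396.3 210.9] [ 0.5501 -0.1956] box [[0.571, -0.174], [0.571, -0.216], [0.529, -0.215], [0.528, -0.174]]
blue [305 241  25  25 289] [317.  252.7] [0.4387 0.0112] box [[0.469, 0.043], [0.469, -0.02], [0.407, -0.02], [0.406, 0.042]]
yellow [ 235  116   31   45 1093] [250.8 137.9] [0.7438 0.1899] box [[0.804, 0.233], [0.804, 0.153], [0.684, 0.151], [0.683, 0.23]]
```

View pics/z1.png

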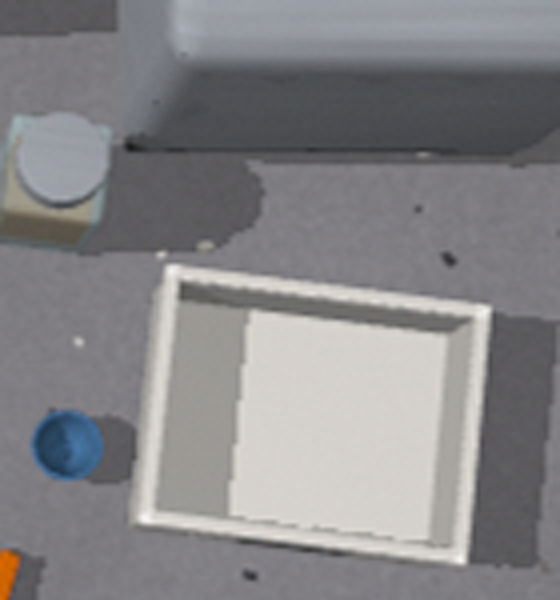

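View pics/z2.png

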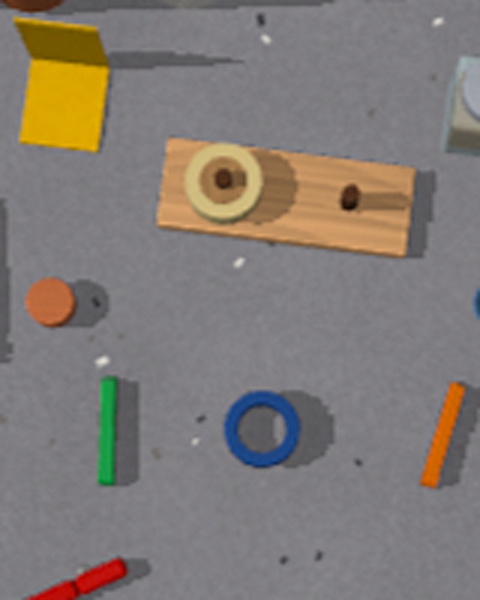

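View pics/z3.png

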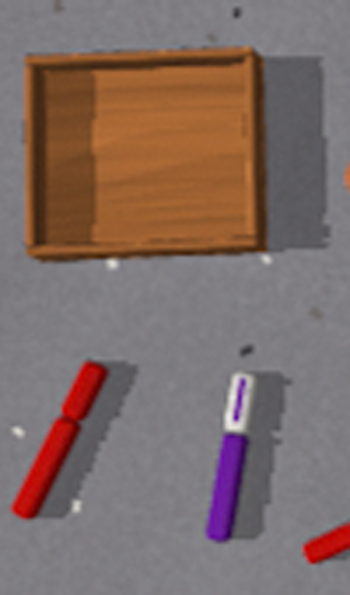

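```bash
python3 - <<'E'
from h import *
c,T=pose('top')
def g(name,p,s,o,z):
    P=p2w(c,T,np.array(p)/s+np.array(o),z)[:,:2]; print(name,P.round(4).tolist(),'mean',P.mean(0).round(4),'edges',[round(float(np.linalg.norm(P[i]-P[i-1])),4) for i in range(len(P))]); 
    if len(P)==4:
        d=(P[0]+P[3]-P[1]-P[2]); print('  y-axis ang(deg from +y)',np.degrees(np.arctan2(-d[0],d[1])).round(2))
    return P
g('bin',[(168,265),(492,305),(465,563),(133,522)],4,(380,100),.05)
g('tray',[(25,55),(255,48),(264,247),(28,252)],3.5,(140,160),.035)
g('board',[(168,137),(415,168),(405,257),(157,227)],3,(230,110),.016)
g('pegs top',[(223,177),(352,190)],3,(230,110),.052)
g('peg foot',[(346,205)],3,(230,110),.016)
g('beige',[(223,182)],3,(230,110),.040)
g('tape',[(262,428)],3,(230,110),.024)
E
```

```text
bin [[0.6592, -0.2555], [0.6347, -0.4617], [0.469, -0.4395], [0.4933, -0.2311]] mean [ 0.564  -0.3469] edges [0.1676, 0.2077, 0.1672, 0.2099]
  y-axis ang(deg from +y) -6.72
tray [[0.633, 0.4521], [0.6396, 0.2823], [0.4913, 0.2713], [0.4863, 0.4435]] mean [0.5625 0.3623] edges [0.147, 0.1699, 0.1487, 0.1723]
  y-axis ang(deg from +y) 1.95
board [[0.6948, 0.0952], [0.6686, -0.1221], [0.5891, -0.1132], [0.6141, 0.1037]] mean [ 0.6416 -0.0091] edges [0.0812, 0.2189, 0.08, 0.2183]
  y-axis ang(deg from +y) -6.72
pegs top [[0.6491, 0.0452], [0.6387, -0.0645]] mean [ 0.6439 -0.0096] edges [0.1102, 0.1102]
peg foot [[0.635, -0.0616]] mean [ 0.635  -0.0616] edges [0.0]
beige [[0.6481, 0.0456]] mean [0.6481 0.0456] edges [0.0]
tape [[0.4376, 0.0104]] mean [0.4376 0.0104] edges [0.0]
```

```bash
cat >> h.py <<'E'
def st():
    s=manip.sense(); M=R.from_quat(s['tool_rot']).as_matrix()
    yaw=np.degrees(np.arctan2(M[1,0],M[0,0]))
    print('t %.2f'%s['t'],'tcp',s['tcp_pos'].round(4),'yaw %.1f'%yaw,'gap %.1fmm'%(s['finger_gap']*85.4),'F',s['force'].round(1),'q1 %.2f q6 %.2f'%(s['q'][0],s['q'][5]))
    return s,M,yaw
def plan(wps):
    s,M,yaw=st(); p=s['tcp_pos'].copy(); k=0
    for w in wps:
        w=list(w)+[None]*(4-len(w)); tgt=np.array([w[i] if w[i] is not None else p[i] for i in range(3)],float)
        dy=0 if w[3] is None else ((w[3]-yaw+90)%180-90)
        if len(w)>4: dy=w[3]-yaw  # explicit full
        d=tgt-p; c0=M.T@d; n=1
        for n in range(1,200):
            ok=abs(dy)/n<=6.0
            for i in range(n):
                Mi=R.from_euler('z',dy*i/n,degrees=True).as_matrix()@M
                if np.abs(Mi.T@d/n/.03).max()>1: ok=False
            if ok: break
        out=[]
        for i in range(n):
            Mi=R.from_euler('z',dy*i/n,degrees=True).as_matrix()@M
            out.append(((Mi.T@d/n/.03).round(2).tolist(), round(-dy/n/6,2)))
        for o in out:
            k+=1; print(k,o)
        M=R.from_euler('z',dy,degrees=True).as_matrix()@M; yaw+=dy; p=tgt
        print('  -> ',tgt.round(4),'yaw %.1f'%yaw,'q6 need about')
E
python3 - <<'E'
from h import *
s,M,y=st(); print(M.round(3))
# marker_a yaw -8.0
plan([(.340,.297,.10,-8),(None,None,.012)])
E
```

```text
t 0.15 tcp [0.1813 0.5975 0.2046] yaw -16.9 gap 85.3mm F [-0.  -0.2 -0.6] q1 1.10 q6 -0.18
[[ 0.957 -0.001  0.291]
 [-0.291 -0.001  0.957]
 [-0.    -1.    -0.002]]
t 0.15 tcp [0.1813 0.5975 0.2046] yaw -16.9 gap 85.3mm F [-0.  -0.2 -0.6] q1 1.10 q6 -0.18
1 ([0.8, 0.35, -0.8], np.float64(-0.15))
2 ([0.78, 0.35, -0.82], np.float64(-0.15))
3 ([0.77, 0.35, -0.83], np.float64(-0.15))
4 ([0.76, 0.35, -0.84], np.float64(-0.15))
5 ([0.75, 0.35, -0.85], np.float64(-0.15))
6 ([0.73, 0.35, -0.86], np.float64(-0.15))
7 ([0.72, 0.35, -0.87], np.float64(-0.15))
8 ([0.71, 0.35, -0.89], np.float64(-0.15))
9 ([0.69, 0.35, -0.9], np.float64(-0.15))
10 ([0.68, 0.35, -0.91], np.float64(-0.15))
  ->  [0.34  0.297 0.1  ] yaw -8.0 q6 need about
11 ([0.0, 0.98, 0.0], 0.0)
12 ([0.0, 0.98, 0.0], 0.0)
13 ([0.0, 0.98, 0.0], 0.0)
  ->  [0.34  0.297 0.012] yaw -8.0 q6 need about
```

Call:
send_rows(
  plan=[
    {"linear": [0.8,0.35,-0.8],"roll": -0.15},
    {"linear": [0.78,0.35,-0.82],"roll": -0.15},
    {"linear": [0.77,0.35,-0.83],"roll": -0.15},
    {"linear": [0.76,0.35,-0.84],"roll": -0.15},
    {"linear": [0.75,0.35,-0.85],"roll": -0.15},
  ],
  claw=60,
  force=40,
)

```text
t: 0.78
tcp_pos: [0.2614, 0.4469, 0.1525]
tool_rot: [0.703, -0.076, 0.076, -0.703]
force: [0.4, 0.6, -0.1]
finger_gap: 0.705
```

Call:
send_rows(
  plan=[
    {"linear": [0.73,0.35,-0.86],"roll": -0.15},
    {"linear": [0.72,0.35,-0.87],"roll": -0.15},
    {"linear": [0.71,0.35,-0.89],"roll": -0.15},
    {"linear": [0.69,0.35,-0.9],"roll": -0.15},
    {"linear": [0.68,0.35,-0.91],"roll": -0.15},
  ],
)

```text
t: 1.4
tcp_pos: [0.3413, 0.2969, 0.1001]
tool_rot: [-0.705, 0.048, -0.048, 0.705]
force: [-0.0, -0.6, -0.5]
finger_gap: 0.705
```

```bash
python3 - <<'E'
from h import *
c,T=pose('wrist'); cv2.imwrite('pics/w1.png',manip.snapshot('wrist'))
np.save('w1T.npy',T)
plan([(.340,.297,.012,-8)])
P=[[.340+a*.99+b*.14,.297-a*.14+b*.99,.009] for a,b in((.0625,0),(-.0625,0),(0,0),(0,.009),(0,-.009))]
print(w2p(c,T,P).round(0).tolist())
E
```

```text
t 1.45 tcp [0.342 0.294 0.099] yaw -7.9 gap 59.5mm F [-0.5 -1.3 -0.3] q1 0.46 q6 -0.97
1 ([-0.03, 0.97, 0.03], np.float64(0.0))
2 ([-0.03, 0.97, 0.03], np.float64(0.0))
3 ([-0.03, 0.97, 0.03], np.float64(0.0))
  ->  [0.34  0.297 0.012] yaw -8.0 q6 need about
[[318.0, 299.0], [319.0, 145.0], [319.0, 227.0], [330.0, 227.0], [307.0, 227.0]]
```

View pics/w1.png

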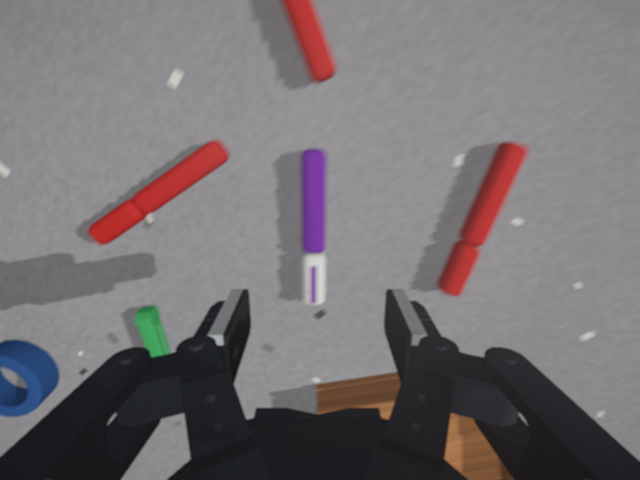

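Call:
send_rows(
  plan=[
    {"linear": [-0.03,0.97,0],"roll": 0},
    {"linear": [-0.03,0.97,0],"roll": 0},
    {"linear": [-0.03,0.95,0],"roll": 0},
    {"linear": [0,0,0],"roll": 0},
    {"linear": [0,0,0],"roll": 0},
  ],
  claw=45,
)

```text
t: 2.08
tcp_pos: [0.3384, 0.2984, 0.0142]
tool_rot: [-0.705, 0.048, -0.049, 0.706]
force: [-0.7, 0.8, 0.8]
finger_gap: 0.524
```

Call:
send_rows(
  plan=[
    {"linear": [0,0,0],"roll": 0},
    {"linear": [0,0,0],"roll": 0},
    {"linear": [0,0,0],"roll": 0},
    {"linear": [0,0,0],"roll": 0},
    {"linear": [0,0,0],"roll": 0},
  ],
  claw=5,
)

```text
t: 2.7
tcp_pos: [0.3381, 0.2982, 0.0138]
tool_rot: [-0.705, 0.049, -0.049, 0.705]
force: [-1.0, 0.4, -0.8]
finger_gap: 0.059
```

```bash
python3 - <<'E'
from h import *
# bin axes: y=(.118,.993), x=(.993,-.118); centre (.564,-.347)
plan([(None,None,.12),(.58,-.31,.12,-96.7,1),(None,None,.018)])
E
```

```text
t 2.70 tcp [0.3381 0.2982 0.0138] yaw -7.9 gap 5.0mm F [-1.   0.4 -0.8] q1 0.47 q6 -0.96
1 ([0.0, -0.89, 0.0], 0.0)
2 ([0.0, -0.89, 0.0], 0.0)
3 ([0.0, -0.89, 0.0], 0.0)
4 ([0.0, -0.89, 0.0], 0.0)
  ->  [0.3381 0.2982 0.12  ] yaw -7.9 q6 need about
5 ([0.49, -0.0, -0.86], np.float64(0.67))
6 ([0.55, -0.0, -0.83], np.float64(0.67))
7 ([0.61, -0.0, -0.79], np.float64(0.67))
8 ([0.66, 0.0, -0.74], np.float64(0.67))
9 ([0.71, 0.0, -0.69], np.float64(0.67))
10 ([0.76, 0.0, -0.64], np.float64(0.67))
11 ([0.8, 0.0, -0.59], np.float64(0.67))
12 ([0.84, 0.0, -0.53], np.float64(0.67))
13 ([0.87, 0.0, -0.47], np.float64(0.67))
14 ([0.91, 0.0, -0.4], np.float64(0.67))
15 ([0.93, 0.0, -0.34], np.float64(0.67))
16 ([0.95, 0.0, -0.27], np.float64(0.67))
17 ([0.97, 0.0, -0.21], np.float64(0.67))
18 ([0.98, 0.0, -0.14], np.float64(0.67))
19 ([0.99, 0.0, -0.07], np.float64(0.67))
20 ([0.99, 0.0, 0.0], np.float64(0.67))
21 ([0.99, 0.0, 0.07], np.float64(0.67))
22 ([0.98, 0.0, 0.14], np.float64(0.67))
23 ([0.97, 0.0, 0.21], np.float64(0.67))
24 ([0.95, 0.0, 0.28], np.float64(0.67))
25 ([0.93, 0.0, 0.34], np.float64(0.67))
26 ([0.9, 0.0, 0.41], np.float64(0.67))
  ->  [ 0.58 -0.31  0.12] yaw -96.7 q6 need about
27 ([-0.0, 0.85, -0.0], 0.0)
28 ([-0.0, 0.85, -0.0], 0.0)
29 ([-0.0, 0.85, -0.0], 0.0)
30 ([-0.0, 0.85, -0.0], 0.0)
  ->  [ 0.58  -0.31   0.018] yaw -96.7 q6 need about
```

```bash
python3 - <<'E'
from h import *
a=manip.snapshot('wrist'); b=manip.snapshot('top'); d=manip.snapshot('side')
cv2.imwrite('pics/w2.png',np.hstack([a,cv2.resize(b[240:340,150:270],(576,480))])[:, :1216][:, ::1] if 0 else cv2.resize(np.hstack([a,cv2.resize(b[220:340,140:300],(640,480))]),(800,300)))
cv2.imwrite('pics/s2.png',cv2.resize(d[100:260,180:400],None,fx=3,fy=3))
E
```

```text
(no output)
```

View pics/w2.png

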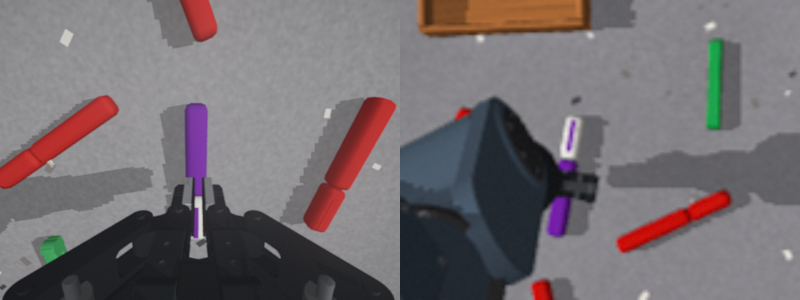

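View pics/s2.png

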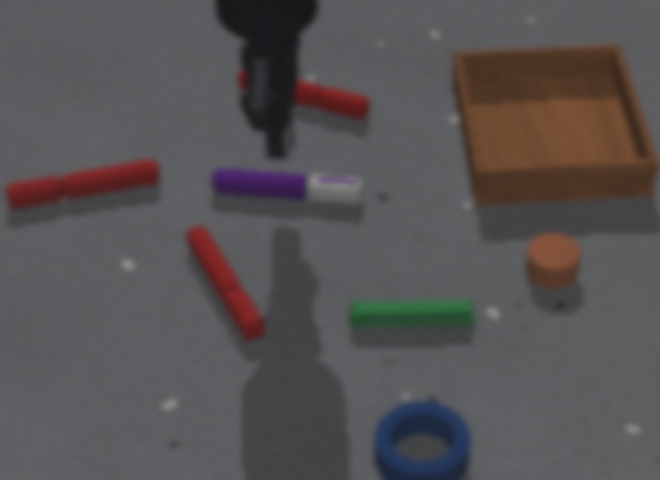

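```bash
python3 - <<'E'
from h import *
st()
s=manip.sense();print(s['q'],s['tool_rot'])
a=manip.snapshot('side');b=manip.snapshot('top')
cv2.imwrite('pics/s3.png',np.hstack([cv2.resize(a[60:180,220:340],(400,400),interpolation=2),cv2.resize(b[240:340,160:260],(400,400),interpolation=2)]))
cs,Ts=pose('side');ct,Tt=pose('top')
for z in (0,.01,.02,.03,.04,.05,.06): print(z,p2w(cs,Ts,(272.7,151.7),z)[0].round(3),p2w(ct,Tt,(216,294),z)[0].round(3))
print(w2p(cs,Ts,s['tcp_pos']),w2p(ct,Tt,s['tcp_pos']))
E
```

```text
t 2.85 tcp [0.338  0.2981 0.0137] yaw -7.9 gap 4.6mm F [-0.2  0.7 -0.3] q1 0.47 q6 -0.96
[ 4.73974757e-01  6.63774975e-01  2.01041391e+00 -2.78848317e-06
  4.67560071e-01 -9.59105492e-01] [ 0.70546008 -0.04869773  0.04860355 -0.70540223]
0 [0.336 0.346 0.   ] [0.33  0.273 0.   ]
0.01 [0.337 0.333 0.01 ] [0.33  0.271 0.01 ]
0.02 [0.338 0.32  0.02 ] [0.33  0.269 0.02 ]
0.03 [0.339 0.308 0.03 ] [0.33  0.266 0.03 ]
0.04 [0.34  0.295 0.04 ] [0.33  0.264 0.04 ]
0.05 [0.341 0.282 0.05 ] [0.33  0.262 0.05 ]
0.06 [0.342 0.269 0.06 ] [0.33  0.259 0.06 ]
[[272.66027421 159.45226419]] [[205.13246671 290.72470266]]
```

View pics/s3.png

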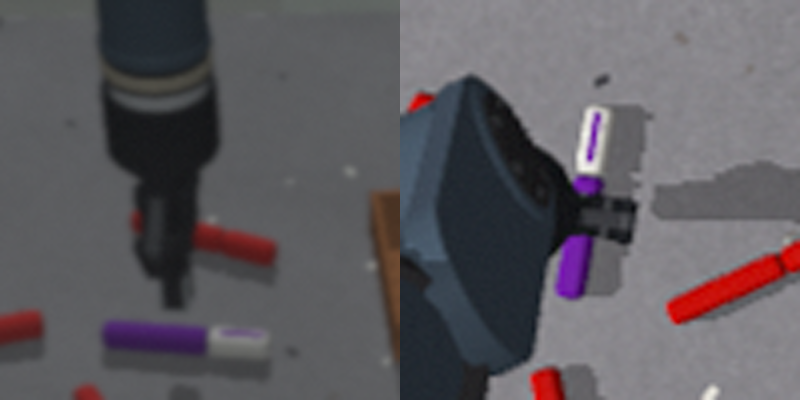

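```bash
python3 - <<'E'
from h import *
c=manip.get_calibration('wrist');T=c['tool_from_camera']
for t in (-.03,-.02,-.011,0,.008): print(t,w2p(c,T,[[0,t,0],[.011,t,0],[-.011,t,0]]).round(0).tolist())
a=manip.snapshot('wrist'); cv2.imwrite('pics/w3.png',cv2.resize(a[200:440,160:480],(800,600)))
# marker in wrist view consistency with z of cam
cc,Tw=pose('wrist'); print(Tw[:3,3])
P=[[.340+x*.99,.2945-x*.14,.018] for x in(.0625,-.0625)]
print(w2p(cc,Tw,P).round(0))
E
```

```text
-0.03 [[320.0, 307.0], [320.0, 328.0], [320.0, 285.0]]
-0.02 [[320.0, 296.0], [320.0, 317.0], [320.0, 275.0]]
-0.011 [[320.0, 288.0], [320.0, 307.0], [320.0, 268.0]]
0 [[320.0, 279.0], [320.0, 297.0], [320.0, 259.0]]
0.008 [[320.0, 272.0], [320.0, 290.0], [320.0, 254.0]]
[0.25991378 0.30749248 0.18266758]
[[314. 385.]
 [313. 165.]]
```

View pics/w3.png

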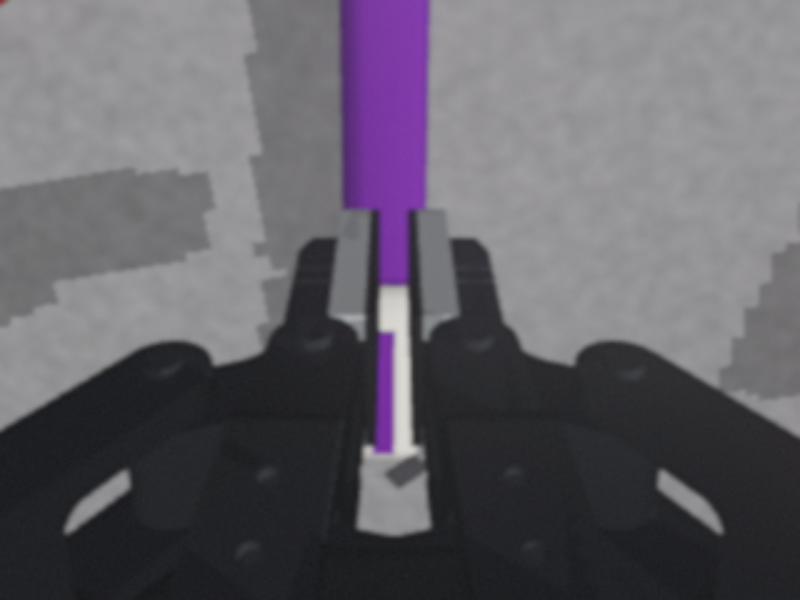

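Call:
send_rows(
  plan=[
    {"linear": [0,0,0],"roll": 0},
    {"linear": [0,0,0],"roll": 0},
    {"linear": [0,0,0],"roll": 0},
    {"linear": [0,0.4,-0.03],"roll": 0},
    {"linear": [0,0,0],"roll": 0},
  ],
  claw=45,
)

```text
t: 3.62
tcp_pos: [0.3373, 0.2968, 0.0008]
tool_rot: [0.706, -0.049, 0.048, -0.705]
force: [-0.5, 0.5, 0.4]
finger_gap: 0.528
```

```bash
python3 - <<'E'
from h import *
st()
a=manip.snapshot('wrist');b=manip.snapshot('side')
cv2.imwrite('pics/w4.png',np.hstack([cv2.resize(b[60:180,220:340],(400,400),interpolation=2),cv2.resize(a[160:400,200:440],(400,400))]))
E
```

```text
t 3.62 tcp [0.3373 0.2968 0.0008] yaw -7.9 gap 45.1mm F [-0.5  0.5  0.4] q1 0.47 q6 -0.96
```

View pics/w4.png

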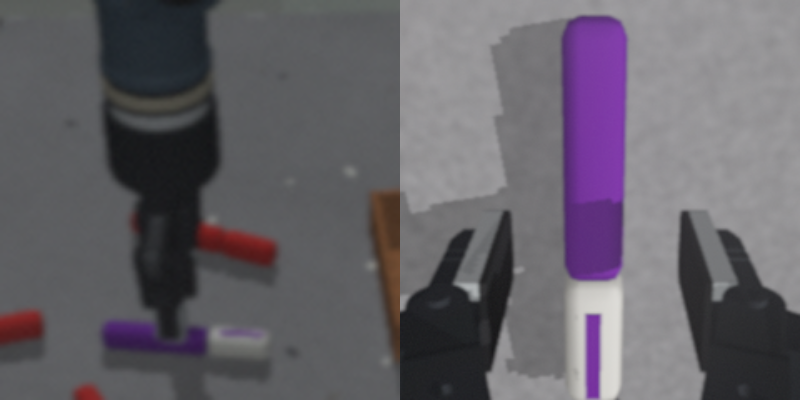

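Call:
send_rows(
  plan=[
    {"linear": [0,0.3,0],"roll": 0},
    {"linear": [0,0.27,0],"roll": 0},
    {"linear": [0,0,0],"roll": 0},
    {"linear": [0,0,0],"roll": 0},
    {"linear": [0,0,0],"roll": 0},
  ],
  claw=45,
)

```text
t: 4.35
tcp_pos: [0.338, 0.2973, -0.0153]
tool_rot: [-0.705, 0.049, -0.049, 0.705]
force: [0.5, 0.3, 0.5]
finger_gap: 0.526
```

```bash
python3 - <<'E'
from h import *
st()
cs,Ts=pose('side')
a=manip.snapshot('wrist');b=manip.snapshot('side')
cv2.imwrite('pics/w5.png',np.hstack([cv2.resize(b[100:180,230:310],(400,400),interpolation=2),cv2.resize(a[160:400,200:440],(400,400))]))
for z in (0,.01,.02,.03): print(z,w2p(cs,Ts,[.337,.297-.0225,z]))
E
```

```text
t 4.35 tcp [ 0.338   0.2973 -0.0153] yaw -7.9 gap 45.0mm F [0.5 0.3 0.5] q1 0.47 q6 -0.96
0 [[272.38763832 170.03570669]]
0.01 [[272.0992402  166.85710095]]
0.02 [[271.80680495 163.63399949]]
0.03 [[271.51024718 160.36546142]]
```

View pics/w5.png

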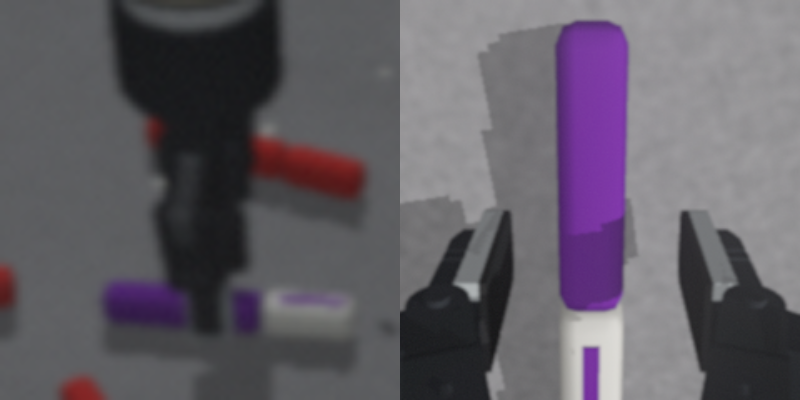

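Call:
send_rows(
  plan=[
    {"linear": [0,0.15,0],"roll": 0},
    {"linear": [0,0,0],"roll": 0},
    {"linear": [0,0,0],"roll": 0},
    {"linear": [0,0,0],"roll": 0},
    {"linear": [0,0,0],"roll": 0},
  ],
  claw=5,
)

```text
t: 5.08
tcp_pos: [0.3379, 0.2973, -0.0199]
tool_rot: [0.705, -0.049, 0.049, -0.705]
force: [-1.1, 0.5, -0.6]
finger_gap: 0.196
```

```bash
python3 - <<'E'
from h import *
st()
a=manip.snapshot('wrist');b=manip.snapshot('side')
cv2.imwrite('pics/w6.png',np.hstack([cv2.resize(b[100:180,230:310],(400,400),interpolation=2),cv2.resize(a[160:400,200:440],(400,400))]))
E
```

```text
t 5.08 tcp [ 0.3379  0.2973 -0.0199] yaw -7.9 gap 16.8mm F [-1.1  0.5 -0.6] q1 0.47 q6 -0.96
```

View pics/w6.png

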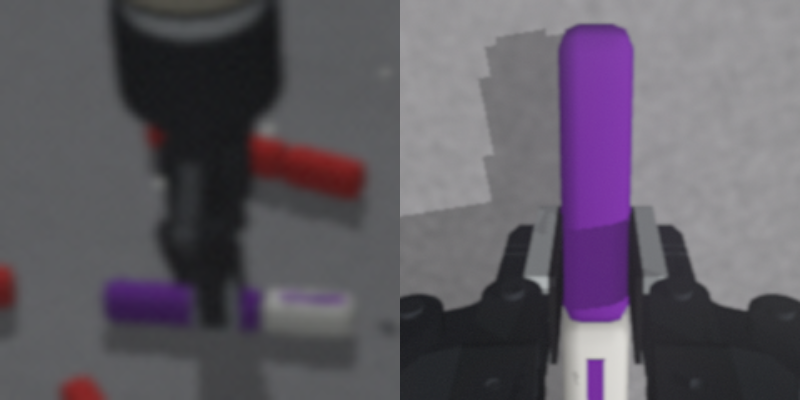

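```bash
python3 - <<'E'
from h import *
plan([(None,None,.06),(.544,-.345,.06,-96.7,1),(None,None,-.013)])
E
```

```text
t 5.17 tcp [ 0.3379  0.2973 -0.0199] yaw -7.9 gap 16.5mm F [ 0.7  0.9 -0.2] q1 0.47 q6 -0.96
1 ([-0.0, -0.89, -0.0], 0.0)
2 ([-0.0, -0.89, -0.0], 0.0)
3 ([-0.0, -0.89, -0.0], 0.0)
  ->  [0.3379 0.2973 0.06  ] yaw -7.9 q6 need about
4 ([0.42, 0.0, -0.88], np.float64(0.64))
5 ([0.48, 0.0, -0.85], np.float64(0.64))
6 ([0.54, 0.0, -0.82], np.float64(0.64))
7 ([0.59, 0.0, -0.78], np.float64(0.64))
8 ([0.64, 0.0, -0.74], np.float64(0.64))
9 ([0.69, -0.0, -0.69], np.float64(0.64))
10 ([0.74, -0.0, -0.64], np.float64(0.64))
11 ([0.78, -0.0, -0.59], np.float64(0.64))
12 ([0.82, -0.0, -0.54], np.float64(0.64))
13 ([0.85, -0.0, -0.48], np.float64(0.64))
14 ([0.88, -0.0, -0.42], np.float64(0.64))
15 ([0.91, -0.0, -0.36], np.float64(0.64))
16 ([0.93, -0.0, -0.3], np.float64(0.64))
17 ([0.95, -0.0, -0.24], np.float64(0.64))
18 ([0.96, -0.0, -0.17], np.float64(0.64))
19 ([0.97, -0.0, -0.11], np.float64(0.64))
20 ([0.98, -0.0, -0.04], np.float64(0.64))
21 ([0.98, -0.0, 0.02], np.float64(0.64))
22 ([0.97, -0.0, 0.09], np.float64(0.64))
23 ([0.97, -0.0, 0.15], np.float64(0.64))
24 ([0.95, -0.0, 0.22], np.float64(0.64))
25 ([0.94, -0.0, 0.28], np.float64(0.64))
26 ([0.91, -0.0, 0.34], np.float64(0.64))
  ->  [ 0.544 -0.345  0.06 ] yaw -96.7 q6 need about
27 ([0.0, 0.81, 0.0], 0.0)
28 ([0.0, 0.81, 0.0], 0.0)
29 ([0.0, 0.81, 0.0], 0.0)
  ->  [ 0.544 -0.345 -0.013] yaw -96.7 q6 need about
```

Call:
send_rows(
  plan=[
    {"linear": [0,-0.89,0],"roll": 0},
    {"linear": [0,-0.89,0],"roll": 0},
    {"linear": [0,-0.89,0],"roll": 0},
    {"linear": [0.42,0,-0.88],"roll": 0.64},
    {"linear": [0.48,0,-0.85],"roll": 0.64},
  ],
)

```text
t: 5.8
tcp_pos: [0.356, 0.2412, 0.0608]
tool_rot: [-0.7, 0.096, -0.097, 0.701]
force: [0.1, 0.5, -2.0]
finger_gap: 0.197
```

Call:
send_rows(
  plan=[
    {"linear": [0.54,0,-0.82],"roll": 0.64},
    {"linear": [0.59,0,-0.78],"roll": 0.64},
    {"linear": [0.64,0,-0.74],"roll": 0.64},
    {"linear": [0.69,0,-0.69],"roll": 0.64},
    {"linear": [0.74,0,-0.64],"roll": 0.64},
  ],
)

```text
t: 6.42
tcp_pos: [0.4008, 0.1008, 0.0603]
tool_rot: [-0.675, 0.212, -0.212, 0.675]
force: [-0.3, -0.2, 0.1]
finger_gap: 0.2
```

Call:
send_rows(
  plan=[
    {"linear": [0.78,0,-0.59],"roll": 0.64},
    {"linear": [0.82,0,-0.54],"roll": 0.64},
    {"linear": [0.85,0,-0.48],"roll": 0.64},
    {"linear": [0.88,0,-0.42],"roll": 0.64},
    {"linear": [0.91,0,-0.36],"roll": 0.64},
  ],
)

```text
t: 7.05
tcp_pos: [0.4464, -0.0385, 0.0602]
tool_rot: [-0.63, 0.322, -0.322, 0.63]
force: [-0.2, -0.4, -0.7]
finger_gap: 0.201
```

Call:
send_rows(
  plan=[
    {"linear": [0.93,0,-0.3],"roll": 0.64},
    {"linear": [0.95,0,-0.24],"roll": 0.64},
    {"linear": [0.96,0,-0.17],"roll": 0.64},
    {"linear": [0.97,0,-0.11],"roll": 0.64},
    {"linear": [0.98,0,-0.04],"roll": 0.64},
  ],
)

```text
t: 7.68
tcp_pos: [0.492, -0.1777, 0.0601]
tool_rot: [-0.567, 0.422, -0.422, 0.567]
force: [0.2, -0.3, -0.8]
finger_gap: 0.195
```

Call:
send_rows(
  plan=[
    {"linear": [0.98,0,0.02],"roll": 0.64},
    {"linear": [0.97,0,0.09],"roll": 0.64},
    {"linear": [0.97,0,0.15],"roll": 0.64},
    {"linear": [0.95,0,0.22],"roll": 0.64},
    {"linear": [0.94,0,0.28],"roll": 0.64},
  ],
)

```text
t: 8.3
tcp_pos: [0.5376, -0.317, 0.0599]
tool_rot: [-0.489, 0.511, -0.51, 0.489]
force: [0.0, 0.1, -0.7]
finger_gap: 0.196
```

Call:
send_rows(
  plan=[
    {"linear": [0.91,0,0.34],"roll": 0.64},
    {"linear": [0,0,0],"roll": 0},
    {"linear": [0,0,0],"roll": 0},
    {"linear": [0,0,0],"roll": 0},
    {"linear": [0,0,0],"roll": 0},
  ],
)

```text
t: 8.93
tcp_pos: [0.5466, -0.343, 0.0602]
tool_rot: [-0.472, 0.526, -0.526, 0.472]
force: [0.2, -0.7, -0.1]
finger_gap: 0.196
```

```bash
python3 - <<'E'
from h import *
a=manip.snapshot('wrist');b=manip.snapshot('top')
cv2.imwrite('pics/w7.png',cv2.resize(np.hstack([a,cv2.resize(b[130:250,380:540],(640,480))]),(800,300)))
plan([(.544,-.345,-.013,-96.7,1)])
E
```

```text
t 9.03 tcp [ 0.5468 -0.3435  0.0603] yaw -96.2 gap 16.6mm F [-0.3  0.2  0.3] q1 -0.73 q6 -0.63
1 ([0.02, 0.81, -0.03], np.float64(0.03))
2 ([0.02, 0.81, -0.03], np.float64(0.03))
3 ([0.02, 0.81, -0.03], np.float64(0.03))
  ->  [ 0.544 -0.345 -0.013] yaw -96.7 q6 need about
```

View pics/w7.png

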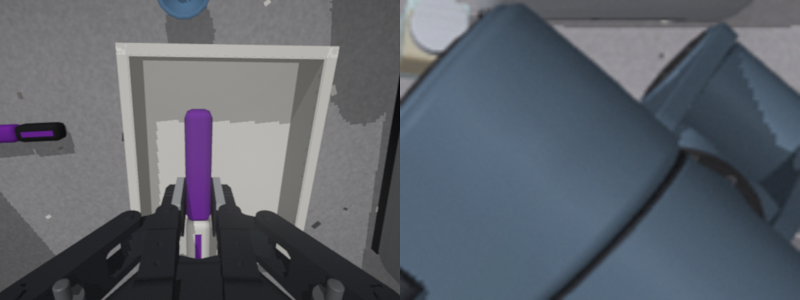

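Call:
send_rows(
  plan=[
    {"linear": [0.02,0.81,-0.03],"roll": 0.03},
    {"linear": [0.02,0.81,-0.03],"roll": 0.03},
    {"linear": [0.02,0.7,-0.03],"roll": 0.03},
    {"linear": [0,0,0],"roll": 0},
    {"linear": [0,0,0],"roll": 0},
  ],
)

```text
t: 9.65
tcp_pos: [0.5444, -0.346, -0.0089]
tool_rot: [0.47, -0.528, 0.529, -0.47]
force: [-0.1, -0.4, 0.7]
finger_gap: 0.195
```

```bash
python3 - <<'E'
from h import *
a=manip.snapshot('wrist');b=manip.snapshot('side')
cv2.imwrite('pics/w8.png',cv2.resize(np.hstack([a,cv2.resize(b[240:480,320:640],(640,480))]),(800,300)))
st()
E
```

```text
t 9.75 tcp [ 0.5447 -0.3462 -0.0083] yaw -96.7 gap 17.5mm F [-0.8 -0.5 -0.9] q1 -0.74 q6 -0.62
```

View pics/w8.png

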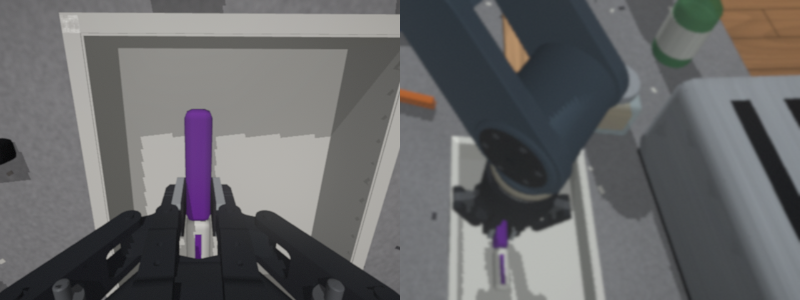

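Call:
send_rows(
  plan=[
    {"linear": [0,0.17,0],"roll": 0},
    {"linear": [0,0,0],"roll": 0},
    {"linear": [0,0,0],"roll": 0},
    {"linear": [0,0,0],"roll": 0},
    {"linear": [0,0,0],"roll": 0},
  ],
)

```text
t: 10.38
tcp_pos: [0.544, -0.3457, -0.0144]
tool_rot: [0.47, -0.529, 0.529, -0.47]
force: [0.1, -0.4, -1.6]
finger_gap: 0.196
```

Call:
send_rows(
  plan=[
    {"linear": [0,0,0],"roll": 0},
    {"linear": [0,0,0],"roll": 0},
    {"linear": [0,0,0],"roll": 0},
    {"linear": [0,-0.5,0],"roll": 0},
    {"linear": [0,-0.9,0],"roll": 0},
  ],
  claw=32,
)

```text
t: 11.0
tcp_pos: [0.5433, -0.3451, 0.0277]
tool_rot: [-0.47, 0.529, -0.528, 0.47]
force: [0.0, -0.7, 0.6]
finger_gap: 0.374
```

Call:
send_rows(
  plan=[
    {"linear": [0,-0.9,0],"roll": 0},
    {"linear": [0,-0.8,0],"roll": 0},
    {"linear": [0,0,0],"roll": 0},
    {"linear": [0,0,0],"roll": 0},
    {"linear": [0,0,0],"roll": 0},
  ],
)

```text
t: 11.62
tcp_pos: [0.5432, -0.345, 0.0773]
tool_rot: [-0.47, 0.529, -0.528, 0.47]
force: [-0.1, -0.1, -0.5]
finger_gap: 0.374
```

```bash
python3 - <<'E'
from h import *
a=manip.snapshot('wrist')
cv2.imwrite('pics/w9.png',a)
plan([(.347,-.298,.06,-4,1)])
E
```

```text
t 11.68 tcp [ 0.5433 -0.345   0.0773] yaw -96.8 gap 31.9mm F [ 0.3 -0.5  0.5] q1 -0.74 q6 -0.62
1 ([-0.05, 0.04, -0.42], np.float64(-0.97))
2 ([-0.09, 0.04, -0.41], np.float64(-0.97))
3 ([-0.13, 0.04, -0.4], np.float64(-0.97))
4 ([-0.17, 0.04, -0.38], np.float64(-0.97))
5 ([-0.21, 0.04, -0.36], np.float64(-0.97))
6 ([-0.25, 0.04, -0.34], np.float64(-0.97))
7 ([-0.28, 0.04, -0.31], np.float64(-0.97))
8 ([-0.31, 0.04, -0.29], np.float64(-0.97))
9 ([-0.34, 0.04, -0.25], np.float64(-0.97))
10 ([-0.36, 0.04, -0.22], np.float64(-0.97))
11 ([-0.38, 0.04, -0.18], np.float64(-0.97))
12 ([-0.4, 0.04, -0.14], np.float64(-0.97))
13 ([-0.41, 0.04, -0.1], np.float64(-0.97))
14 ([-0.42, 0.04, -0.06], np.float64(-0.97))
15 ([-0.42, 0.04, -0.02], np.float64(-0.97))
16 ([-0.42, 0.04, 0.03], np.float64(-0.97))
  ->  [ 0.347 -0.298  0.06 ] yaw -4.0 q6 need about
```

View pics/w9.png

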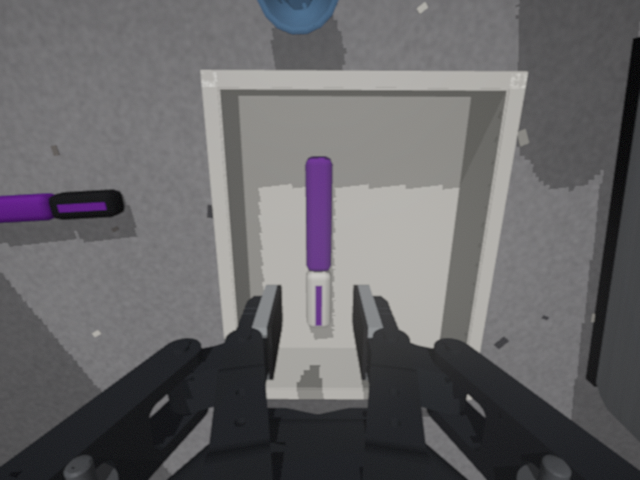

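Call:
send_rows(
  plan=[
    {"linear": [-0.05,0.04,-0.42],"roll": -0.97},
    {"linear": [-0.09,0.04,-0.41],"roll": -0.97},
    {"linear": [-0.13,0.04,-0.4],"roll": -0.97},
    {"linear": [-0.17,0.04,-0.38],"roll": -0.97},
    {"linear": [-0.21,0.04,-0.36],"roll": -0.97},
  ],
  claw=45,
)

```text
t: 12.3
tcp_pos: [0.482, -0.3306, 0.0716]
tool_rot: [-0.588, 0.393, -0.392, 0.588]
force: [-0.3, -0.5, 0.1]
finger_gap: 0.527
```

Call:
send_rows(
  plan=[
    {"linear": [-0.25,0.04,-0.34],"roll": -0.97},
    {"linear": [-0.28,0.04,-0.31],"roll": -0.97},
    {"linear": [-0.31,0.04,-0.29],"roll": -0.97},
    {"linear": [-0.34,0.04,-0.25],"roll": -0.97},
    {"linear": [-0.36,0.04,-0.22],"roll": -0.97},
  ],
)

```text
t: 12.92
tcp_pos: [0.4206, -0.3158, 0.0658]
tool_rot: [-0.668, 0.233, -0.232, 0.668]
force: [-0.8, -0.9, 0.0]
finger_gap: 0.523
```

Call:
send_rows(
  plan=[
    {"linear": [-0.38,0.04,-0.18],"roll": -0.97},
    {"linear": [-0.4,0.04,-0.14],"roll": -0.97},
    {"linear": [-0.41,0.04,-0.1],"roll": -0.97},
    {"linear": [-0.42,0.04,-0.06],"roll": -0.97},
    {"linear": [-0.42,0.04,-0.02],"roll": -0.97},
  ],
)

```text
t: 13.55
tcp_pos: [0.359, -0.3016, 0.0599]
tool_rot: [-0.704, 0.057, -0.057, 0.705]
force: [-0.2, -0.3, 0.1]
finger_gap: 0.527
```

Call:
send_rows(
  plan=[
    {"linear": [-0.42,0.04,0.03],"roll": -0.97},
    {"linear": [0,0.3,0],"roll": 0},
    {"linear": [0,0,0],"roll": 0},
    {"linear": [0,0,0],"roll": 0},
    {"linear": [0,0,0],"roll": 0},
  ],
)

```text
t: 14.18
tcp_pos: [0.3478, -0.2992, 0.0503]
tool_rot: [0.707, -0.022, 0.023, -0.707]
force: [-0.6, -0.2, -0.2]
finger_gap: 0.527
```

```bash
cat >> h.py <<'E'
def wseg(lo,hi,z,path,minarea=300):
    """largest colour blobs in wrist picture -> world centre/axis"""
    c,T=pose('wrist'); a=manip.snapshot('wrist'); cv2.imwrite(path,a)
    m=cv2.inRange(cv2.cvtColor(a,cv2.COLOR_BGR2HSV),lo,hi); k,l,s,ce=cv2.connectedComponentsWithStats(m)
    for i in range(1,k):
        if s[i,4]<minarea: continue
        ys,xs=np.where(l==i); r=cv2.minAreaRect(np.c_[xs,ys].astype(np.float32)); b=p2w(c,T,cv2.boxPoints(r),z)[:,:2]
        e=[b[1]-b[0],b[2]-b[1]]; n=[np.linalg.norm(v) for v in e]; j=int(np.argmax(n)); v=e[j]
        print('blob',s[i].tolist(),'c',b.mean(0).round(4),'size',np.round(n,4),'yaw %.1f'%((np.degrees(np.arctan2(v[1],v[0]))+90)%180-90))
E
python3 - <<'E'
from h import *
st(); wseg((130,100,40),(155,255,255),.016,'pics/w10.png')
E
```

```text
t 14.18 tcp [ 0.3478 -0.2992  0.0503] yaw -3.6 gap 45.0mm F [-0.6 -0.2 -0.2] q1 -0.95 q6 -2.46
blob [302, 151, 30, 128, 3517] c [ 0.3236 -0.2993] size [0.0165 0.0792] yaw -3.0
blob [312, 293, 10, 45, 431] c [ 0.3903 -0.3037] size [0.0058 0.0331] yaw -3.5
```

View pics/w10.png

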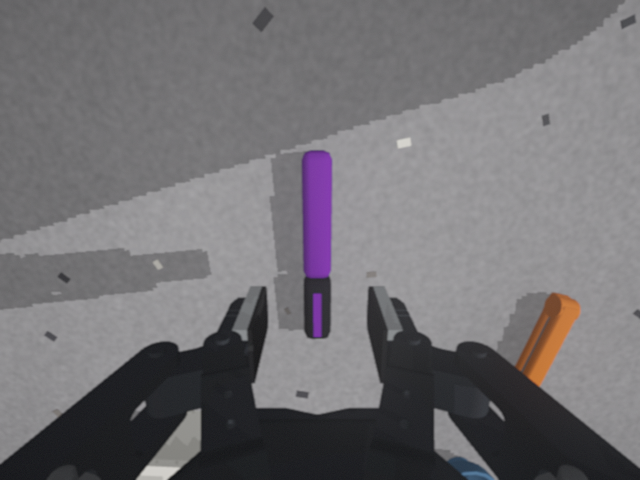

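Call:
send_rows(
  plan=[
    {"linear": [0,0.9,-0.02],"roll": 0},
    {"linear": [0,0.9,-0.02],"roll": 0},
    {"linear": [0,0.53,0],"roll": 0},
    {"linear": [0,0,0],"roll": 0},
    {"linear": [0,0,0],"roll": 0},
  ],
)

```text
t: 14.85
tcp_pos: [0.3475, -0.3004, -0.0191]
tool_rot: [0.707, -0.022, 0.023, -0.707]
force: [-0.2, -0.5, 0.1]
finger_gap: 0.526
```

Call:
send_rows(
  plan=[
    {"linear": [0,0,0],"roll": 0},
    {"linear": [0,0,0],"roll": 0},
    {"linear": [0,0,0],"roll": 0},
    {"linear": [0,0,0],"roll": 0},
    {"linear": [0,0,0],"roll": 0},
  ],
  claw=5,
)

```text
t: 15.48
tcp_pos: [0.3476, -0.3006, -0.0187]
tool_rot: [0.707, -0.022, 0.023, -0.706]
force: [1.0, 0.4, 6.3]
finger_gap: 0.199
```

```bash
python3 - <<'E'
from h import *
plan([(None,None,.06),(.586,-.350,.06,-96.7,1),(None,None,-.013)])
E
```

```text
t 15.47 tcp [ 0.3476 -0.3006 -0.0187] yaw -3.6 gap 17.0mm F [1.  0.4 6.3] q1 -0.96 q6 -2.46
1 ([0.0, -0.87, -0.0], 0.0)
2 ([0.0, -0.87, -0.0], 0.0)
3 ([0.0, -0.87, -0.0], 0.0)
  ->  [ 0.3476 -0.3006  0.06  ] yaw -3.6 q6 need about
4 ([0.5, 0.0, -0.07], np.float64(0.97))
5 ([0.51, 0.0, -0.02], np.float64(0.97))
6 ([0.51, 0.0, 0.03], np.float64(0.97))
7 ([0.5, 0.0, 0.08], np.float64(0.97))
8 ([0.49, 0.0, 0.13], np.float64(0.97))
9 ([0.47, 0.0, 0.18], np.float64(0.97))
10 ([0.45, 0.0, 0.23], np.float64(0.97))
11 ([0.43, 0.0, 0.27], np.float64(0.97))
12 ([0.4, 0.0, 0.32], np.float64(0.97))
13 ([0.36, -0.0, 0.35], np.float64(0.97))
14 ([0.33, -0.0, 0.39], np.float64(0.97))
15 ([0.28, -0.0, 0.42], np.float64(0.97))
16 ([0.24, -0.0, 0.45], np.float64(0.97))
17 ([0.19, -0.0, 0.47], np.float64(0.97))
18 ([0.15, -0.0, 0.49], np.float64(0.97))
19 ([0.1, -0.0, 0.5], np.float64(0.97))
  ->  [ 0.586 -0.35   0.06 ] yaw -96.7 q6 need about
20 ([-0.0, 0.81, 0.0], 0.0)
21 ([-0.0, 0.81, 0.0], 0.0)
22 ([-0.0, 0.81, 0.0], 0.0)
  ->  [ 0.586 -0.35  -0.013] yaw -96.7 q6 need about
```

Call:
send_rows(
  plan=[
    {"linear": [0,-0.87,0],"roll": 0},
    {"linear": [0,-0.87,0],"roll": 0},
    {"linear": [0,-0.87,0],"roll": 0},
    {"linear": [0.5,0,-0.07],"roll": 0.97},
    {"linear": [0.51,0,-0.02],"roll": 0.97},
  ],
)

```text
t: 16.1
tcp_pos: [0.3775, -0.3066, 0.0595]
tool_rot: [0.701, -0.095, 0.096, -0.7]
force: [-0.5, -0.2, -0.3]
finger_gap: 0.193
```

Call:
send_rows(
  plan=[
    {"linear": [0.51,0,0.03],"roll": 0.97},
    {"linear": [0.5,0,0.08],"roll": 0.97},
    {"linear": [0.49,0,0.13],"roll": 0.97},
    {"linear": [0.47,0,0.18],"roll": 0.97},
    {"linear": [0.45,0,0.23],"roll": 0.97},
  ],
)

```text
t: 16.73
tcp_pos: [0.4517, -0.3218, 0.0588]
tool_rot: [-0.654, 0.268, -0.268, 0.654]
force: [0.4, -0.5, -0.3]
finger_gap: 0.197
```

Call:
send_rows(
  plan=[
    {"linear": [0.43,0,0.27],"roll": 0.97},
    {"linear": [0.4,0,0.32],"roll": 0.97},
    {"linear": [0.36,0,0.35],"roll": 0.97},
    {"linear": [0.33,0,0.39],"roll": 0.97},
    {"linear": [0.28,0,0.42],"roll": 0.97},
  ],
)

```text
t: 17.35
tcp_pos: [0.5261, -0.3373, 0.0587]
tool_rot: [-0.566, 0.424, -0.424, 0.566]
force: [0.2, 0.6, -0.1]
finger_gap: 0.198
```

Call:
send_rows(
  plan=[
    {"linear": [0.24,0,0.45],"roll": 0.97},
    {"linear": [0.19,0,0.47],"roll": 0.97},
    {"linear": [0.15,0,0.49],"roll": 0.97},
    {"linear": [0.1,0,0.5],"roll": 0.97},
    {"linear": [0,0,0],"roll": 0},
  ],
)

```text
t: 17.98
tcp_pos: [0.5865, -0.35, 0.0587]
tool_rot: [0.47, -0.528, 0.528, -0.47]
force: [0.2, -0.1, -0.3]
finger_gap: 0.195
```

```bash
python3 - <<'E'
from h import *
a=manip.snapshot('wrist'); cv2.imwrite('pics/w11.png',a)
plan([(.586,-.350,-.012,-96.7,1)])
E
```

```text
t 18.02 tcp [ 0.5855 -0.3496  0.0585] yaw -96.6 gap 17.0mm F [ 0.3  1.3 -0.6] q1 -0.70 q6 -0.59
1 ([0.0, 0.78, 0.01], np.float64(0.0))
2 ([0.0, 0.78, 0.01], np.float64(0.0))
3 ([0.0, 0.78, 0.01], np.float64(0.0))
  ->  [ 0.586 -0.35  -0.012] yaw -96.7 q6 need about
```

View pics/w11.png

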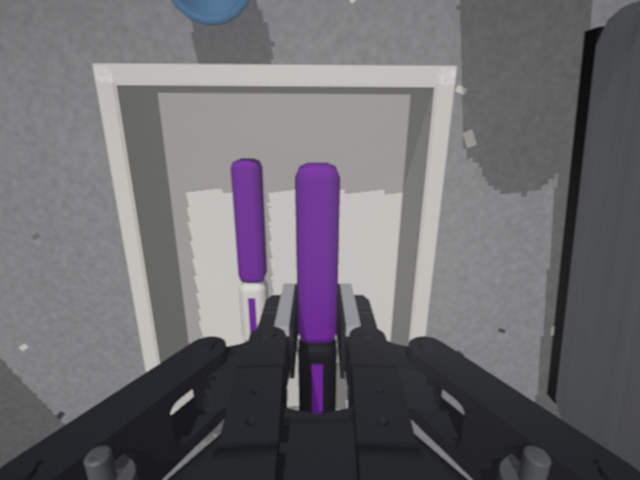

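Held marker B is clear to the right of marker A in the bin. Lower and release.

Call:
send_rows(
  plan=[
    {"linear": [0,0.78,0.01],"roll": 0},
    {"linear": [0,0.78,0.01],"roll": 0},
    {"linear": [0,0.8,0.01],"roll": 0},
    {"linear": [0,0,0],"roll": 0},
    {"linear": [0,0,0],"roll": 0},
  ],
)

```text
t: 18.65
tcp_pos: [0.5861, -0.3499, -0.0117]
tool_rot: [-0.47, 0.529, -0.528, 0.47]
force: [-0.6, -0.4, 0.1]
finger_gap: 0.198
```

Call:
send_rows(
  plan=[
    {"linear": [0,0,0],"roll": 0},
    {"linear": [0,0,0],"roll": 0},
    {"linear": [0,0,0],"roll": 0},
    {"linear": [0,-0.5,0],"roll": 0},
    {"linear": [0,-0.9,0],"roll": 0},
  ],
  claw=30,
)

```text
t: 19.27
tcp_pos: [0.5861, -0.3496, 0.0301]
tool_rot: [-0.47, 0.529, -0.528, 0.47]
force: [0.2, -0.6, 1.0]
finger_gap: 0.35
```

Call:
send_rows(
  plan=[
    {"linear": [0,-0.9,0],"roll": 0},
    {"linear": [0,-0.8,0],"roll": 0},
    {"linear": [0,0,0],"roll": 0},
    {"linear": [0,0,0],"roll": 0},
    {"linear": [0,0,0],"roll": 0},
  ],
)

```text
t: 19.9
tcp_pos: [0.5859, -0.3494, 0.0796]
tool_rot: [-0.47, 0.529, -0.528, 0.47]
force: [-0.6, -0.2, -0.2]
finger_gap: 0.354
```

```bash
python3 - <<'E'
from h import *
a=manip.snapshot('wrist')
cv2.imwrite('pics/w12.png',a)
plan([(.435,-.145,.05,-17,1)])
E
```

```text
t 19.95 tcp [ 0.586  -0.3495  0.0796] yaw -96.8 gap 30.3mm F [-0.2 -0.1  0.6] q1 -0.70 q6 -0.58
1 ([-0.44, 0.07, -0.41], np.float64(-0.95))
2 ([-0.48, 0.07, -0.37], np.float64(-0.95))
3 ([-0.51, 0.07, -0.32], np.float64(-0.95))
4 ([-0.54, 0.07, -0.27], np.float64(-0.95))
5 ([-0.57, 0.07, -0.21], np.float64(-0.95))
6 ([-0.59, 0.07, -0.15], np.float64(-0.95))
7 ([-0.6, 0.07, -0.09], np.float64(-0.95))
8 ([-0.6, 0.07, -0.03], np.float64(-0.95))
9 ([-0.6, 0.07, 0.03], np.float64(-0.95))
10 ([-0.6, 0.07, 0.09], np.float64(-0.95))
11 ([-0.59, 0.07, 0.14], np.float64(-0.95))
12 ([-0.57, 0.07, 0.2], np.float64(-0.95))
13 ([-0.55, 0.07, 0.26], np.float64(-0.95))
14 ([-0.52, 0.07, 0.31], np.float64(-0.95))
  ->  [ 0.435 -0.145  0.05 ] yaw -17.0 q6 need about
```

View pics/w12.png

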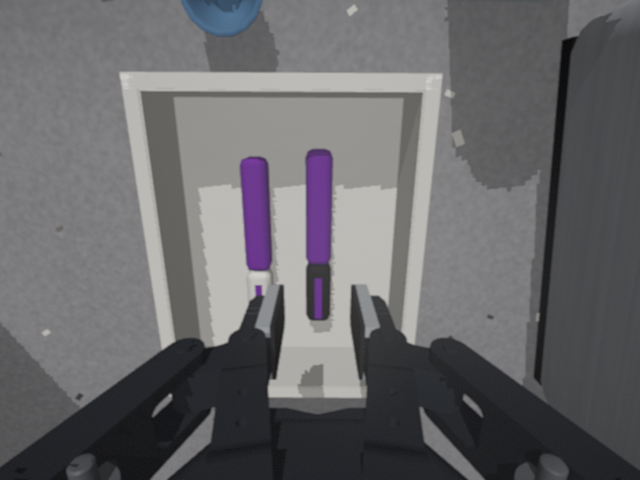

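Call:
send_rows(
  plan=[
    {"linear": [-0.44,0.07,-0.41],"roll": -0.95},
    {"linear": [-0.48,0.07,-0.37],"roll": -0.95},
    {"linear": [-0.51,0.07,-0.32],"roll": -0.95},
    {"linear": [-0.54,0.07,-0.27],"roll": -0.95},
    {"linear": [-0.57,0.07,-0.21],"roll": -0.95},
  ],
  claw=45,
)

```text
t: 20.58
tcp_pos: [0.532, -0.2766, 0.0695]
tool_rot: [-0.586, 0.396, -0.395, 0.586]
force: [-0.0, -0.2, 0.2]
finger_gap: 0.528
```

Call:
send_rows(
  plan=[
    {"linear": [-0.59,0.07,-0.15],"roll": -0.95},
    {"linear": [-0.6,0.07,-0.09],"roll": -0.95},
    {"linear": [-0.6,0.07,-0.03],"roll": -0.95},
    {"linear": [-0.6,0.07,0.03],"roll": -0.95},
    {"linear": [-0.6,0.07,0.09],"roll": -0.95},
  ],
)

```text
t: 21.2
tcp_pos: [0.4788, -0.2033, 0.0592]
tool_rot: [-0.665, 0.24, -0.239, 0.665]
force: [-0.0, -0.3, 0.5]
finger_gap: 0.526
```

Call:
send_rows(
  plan=[
    {"linear": [-0.59,0.07,0.14],"roll": -0.95},
    {"linear": [-0.57,0.07,0.2],"roll": -0.95},
    {"linear": [-0.55,0.07,0.26],"roll": -0.95},
    {"linear": [-0.52,0.07,0.31],"roll": -0.95},
    {"linear": [0,0,0],"roll": 0},
  ],
)

```text
t: 21.82
tcp_pos: [0.4346, -0.1442, 0.0509]
tool_rot: [-0.699, 0.105, -0.103, 0.7]
force: [0.9, 0.2, -0.2]
finger_gap: 0.523
```

```bash
python3 - <<'E'
from h import *
st(); wseg((5,150,120),(15,255,255),.014,'pics/w13.png')
E
```

```text
t 21.82 tcp [ 0.4346 -0.1442  0.0509] yaw -17.0 gap 44.7mm F [ 0.9  0.2 -0.2] q1 -0.57 q6 -1.84
blob [304, 184, 21, 136, 2553] c [ 0.4349 -0.1478] size [0.0119 0.0912] yaw -16.7
```

View pics/w13.png

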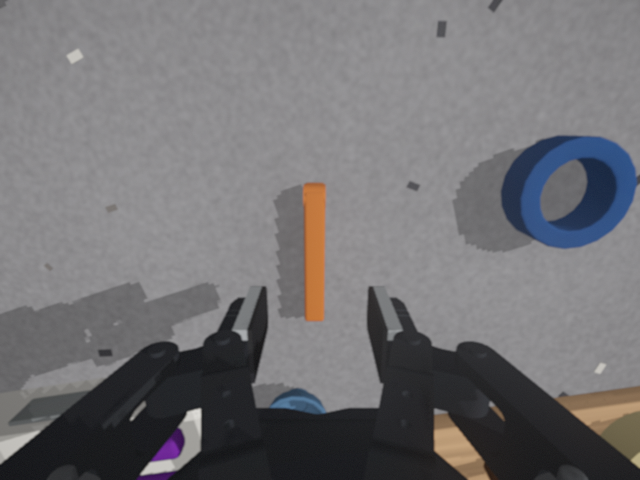

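Call:
send_rows(
  plan=[
    {"linear": [0.02,0.9,-0.04],"roll": 0},
    {"linear": [0.02,0.9,-0.04],"roll": 0},
    {"linear": [0,0.52,-0.04],"roll": 0},
    {"linear": [0,0,0],"roll": 0},
    {"linear": [0,0,0],"roll": 0},
  ],
)

```text
t: 22.5
tcp_pos: [0.4369, -0.15, -0.0178]
tool_rot: [0.7, -0.104, 0.105, -0.699]
force: [-0.5, 0.5, 0.0]
finger_gap: 0.531
```

Call:
send_rows(
  plan=[
    {"linear": [0,0,0],"roll": 0},
    {"linear": [0,0,0],"roll": 0},
    {"linear": [0,0,0],"roll": 0},
    {"linear": [0,0,0],"roll": 0},
    {"linear": [0,0,0],"roll": 0},
  ],
  claw=3,
)

```text
t: 23.12
tcp_pos: [0.4367, -0.1496, -0.0173]
tool_rot: [0.7, -0.104, 0.105, -0.699]
force: [-0.4, 0.4, 7.2]
finger_gap: 0.137
```

```bash
python3 - <<'E'
from h import *
# tray centre .5625,.3623 ; y axis ang 1.95 -> yaw -88; x axis (1,.034)
plan([(None,None,.05),(.545,.362,.05,-88,1),(None,None,-.009)])
E
```

```text
t 23.12 tcp [ 0.4367 -0.1496 -0.0173] yaw -17.0 gap 11.7mm F [-0.4  0.4  7.2] q1 -0.57 q6 -1.85
1 ([0.0, -0.75, -0.0], 0.0)
2 ([0.0, -0.75, -0.0], 0.0)
3 ([0.0, -0.75, -0.0], 0.0)
  ->  [ 0.4367 -0.1496  0.05  ] yaw -17.0 q6 need about
4 ([-0.08, -0.0, 0.96], np.float64(0.66))
5 ([-0.15, -0.0, 0.96], np.float64(0.66))
6 ([-0.22, -0.0, 0.94], np.float64(0.66))
7 ([-0.28, -0.0, 0.93], np.float64(0.66))
8 ([-0.34, -0.0, 0.91], np.float64(0.66))
9 ([-0.41, -0.0, 0.88], np.float64(0.66))
10 ([-0.46, -0.0, 0.85], np.float64(0.66))
11 ([-0.52, -0.0, 0.82], np.float64(0.66))
12 ([-0.58, -0.0, 0.78], np.float64(0.66))
13 ([-0.63, -0.0, 0.74], np.float64(0.66))
14 ([-0.68, -0.0, 0.69], np.float64(0.66))
15 ([-0.72, -0.0, 0.64], np.float64(0.66))
16 ([-0.77, -0.0, 0.59], np.float64(0.66))
17 ([-0.81, -0.0, 0.54], np.float64(0.66))
18 ([-0.84, -0.0, 0.48], np.float64(0.66))
19 ([-0.87, -0.0, 0.42], np.float64(0.66))
20 ([-0.9, -0.0, 0.36], np.float64(0.66))
21 ([-0.92, -0.0, 0.3], np.float64(0.66))
  ->  [0.545 0.362 0.05 ] yaw -88.0 q6 need about
22 ([-0.0, 0.98, 0.0], 0.0)
23 ([-0.0, 0.98, 0.0], 0.0)
  ->  [ 0.545  0.362 -0.009] yaw -88.0 q6 need about
```

Call:
send_rows(
  plan=[
    {"linear": [0,-0.75,0],"roll": 0},
    {"linear": [0,-0.75,0],"roll": 0},
    {"linear": [0,-0.75,0],"roll": 0},
    {"linear": [-0.08,0,0.96],"roll": 0.66},
    {"linear": [-0.15,0,0.96],"roll": 0.66},
  ],
)

```text
t: 23.75
tcp_pos: [0.4487, -0.0923, 0.05]
tool_rot: [0.69, -0.153, 0.154, -0.69]
force: [0.1, 0.2, -1.3]
finger_gap: 0.133
```

Call:
send_rows(
  plan=[
    {"linear": [-0.22,0,0.94],"roll": 0.66},
    {"linear": [-0.28,0,0.93],"roll": 0.66},
    {"linear": [-0.34,0,0.91],"roll": 0.66},
    {"linear": [-0.41,0,0.88],"roll": 0.66},
    {"linear": [-0.46,0,0.85],"roll": 0.66},
  ],
)

```text
t: 24.38
tcp_pos: [0.4786, 0.0506, 0.0495]
tool_rot: [0.654, -0.269, 0.269, -0.654]
force: [0.0, -0.6, 0.4]
finger_gap: 0.134
```

Call:
send_rows(
  plan=[
    {"linear": [-0.52,0,0.82],"roll": 0.66},
    {"linear": [-0.58,0,0.78],"roll": 0.66},
    {"linear": [-0.63,0,0.74],"roll": 0.66},
    {"linear": [-0.68,0,0.69],"roll": 0.66},
    {"linear": [-0.72,0,0.64],"roll": 0.66},
  ],
)

```text
t: 25.0
tcp_pos: [0.509, 0.1928, 0.0494]
tool_rot: [0.598, -0.378, 0.378, -0.598]
force: [0.8, 0.2, -0.3]
finger_gap: 0.138
```

Call:
send_rows(
  plan=[
    {"linear": [-0.77,0,0.59],"roll": 0.66},
    {"linear": [-0.81,0,0.54],"roll": 0.66},
    {"linear": [-0.84,0,0.48],"roll": 0.66},
    {"linear": [-0.87,0,0.42],"roll": 0.66},
    {"linear": [-0.9,0,0.36],"roll": 0.66},
  ],
)

```text
t: 25.62
tcp_pos: [0.5392, 0.3348, 0.0493]
tool_rot: [0.524, -0.475, 0.475, -0.524]
force: [0.1, 0.5, 0.6]
finger_gap: 0.131
```

Call:
send_rows(
  plan=[
    {"linear": [-0.92,0,0.3],"roll": 0.66},
    {"linear": [0,0,0],"roll": 0},
    {"linear": [0,0,0],"roll": 0},
    {"linear": [0,0,0],"roll": 0},
    {"linear": [0,0,0],"roll": 0},
  ],
)

```text
t: 26.25
tcp_pos: [0.5457, 0.3614, 0.0494]
tool_rot: [0.508, -0.492, 0.492, -0.507]
force: [-0.7, -0.0, 0.8]
finger_gap: 0.133
```

```bash
python3 - <<'E'
from h import *
a=manip.snapshot('wrist'); cv2.imwrite('pics/w14.png',a)
plan([(.545,.362,-.008,-88,1)])
E
```

```text
t 26.30 tcp [0.5458 0.3615 0.0495] yaw -88.3 gap 11.5mm F [-0.3 -0.1 -0.2] q1 0.41 q6 0.38
1 ([-0.01, 0.96, -0.01], np.float64(-0.02))
2 ([-0.01, 0.96, -0.01], np.float64(-0.02))
  ->  [ 0.545  0.362 -0.008] yaw -88.0 q6 need about
```

View pics/w14.png

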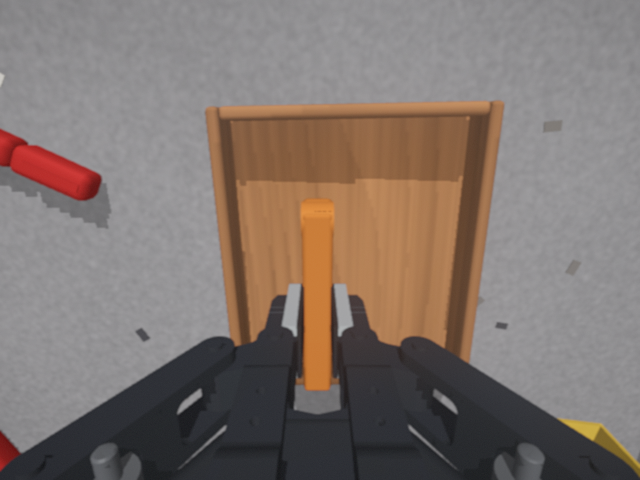

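Call:
send_rows(
  plan=[
    {"linear": [0,0.96,0],"roll": 0},
    {"linear": [0,0.97,0],"roll": 0},
    {"linear": [0,0,0],"roll": 0},
    {"linear": [0,0,0],"roll": 0},
    {"linear": [0,0,0],"roll": 0},
  ],
)

```text
t: 26.92
tcp_pos: [0.5463, 0.3625, -0.0074]
tool_rot: [-0.507, 0.492, -0.492, 0.508]
force: [-0.9, -0.1, -0.3]
finger_gap: 0.135
```

Call:
send_rows(
  plan=[
    {"linear": [0,0,0],"roll": 0},
    {"linear": [0,0,0],"roll": 0},
    {"linear": [0,0,0],"roll": 0},
    {"linear": [0,-0.5,0],"roll": 0},
    {"linear": [0,-0.9,0],"roll": 0},
  ],
  claw=28,
)

```text
t: 27.55
tcp_pos: [0.5451, 0.362, 0.0336]
tool_rot: [0.508, -0.493, 0.492, -0.507]
force: [0.3, 0.2, -0.1]
finger_gap: 0.325
```

```bash
python3 - <<'E'
from h import *
plan([(None,None,.06),(.4356,.145,.05,-1,1)])
wseg((7,180,150),(15,255,255),.02,'pics/w15.png')
E
```

```text
t 27.55 tcp [0.5451 0.362  0.0336] yaw -88.2 gap 27.8mm F [ 0.3  0.2 -0.1] q1 0.42 q6 0.38
1 ([0.0, -0.88, -0.0], 0.0)
  ->  [0.5451 0.362  0.06  ] yaw -88.2 q6 need about
2 ([0.47, 0.02, -0.26], np.float64(-0.97))
3 ([0.45, 0.02, -0.3], np.float64(-0.97))
4 ([0.41, 0.02, -0.35], np.float64(-0.97))
5 ([0.38, 0.02, -0.39], np.float64(-0.97))
6 ([0.33, 0.02, -0.42], np.float64(-0.97))
7 ([0.29, 0.02, -0.46], np.float64(-0.97))
8 ([0.24, 0.02, -0.48], np.float64(-0.97))
9 ([0.19, 0.02, -0.5], np.float64(-0.97))
10 ([0.14, 0.02, -0.52], np.float64(-0.97))
11 ([0.09, 0.02, -0.53], np.float64(-0.97))
12 ([0.03, 0.02, -0.54], np.float64(-0.97))
13 ([-0.02, 0.02, -0.54], np.float64(-0.97))
14 ([-0.08, 0.02, -0.53], np.float64(-0.97))
15 ([-0.13, 0.02, -0.52], np.float64(-0.97))
16 ([-0.18, 0.02, -0.51], np.float64(-0.97))
  ->  [0.4356 0.145  0.05  ] yaw -1.0 q6 need about
blob [309, 194, 24, 143, 2874] c [0.5461 0.3593] size [0.0122 0.0874] yaw -87.6
```

View pics/w15.png

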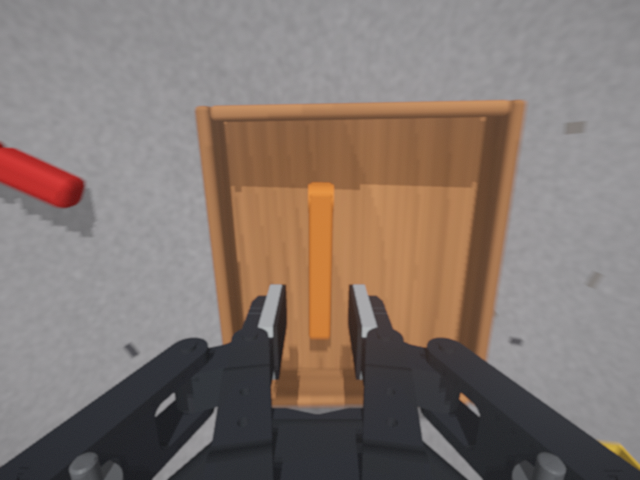

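Orange clip lies flat and centred lengthwise at (0.546, 0.359). Next, the green clip.

Call:
send_rows(
  plan=[
    {"linear": [0,-0.95,0],"roll": 0},
    {"linear": [0.47,0.02,-0.26],"roll": -0.97},
    {"linear": [0.45,0.02,-0.3],"roll": -0.97},
    {"linear": [0.41,0.02,-0.35],"roll": -0.97},
    {"linear": [0.38,0.02,-0.39],"roll": -0.97},
  ],
  claw=40,
)

```text
t: 28.22
tcp_pos: [0.5168, 0.3042, 0.0605]
tool_rot: [-0.597, 0.378, -0.379, 0.598]
force: [0.0, -0.7, -0.3]
finger_gap: 0.47
```

Call:
send_rows(
  plan=[
    {"linear": [0.33,0.02,-0.42],"roll": -0.97},
    {"linear": [0.29,0.02,-0.46],"roll": -0.97},
    {"linear": [0.24,0.02,-0.48],"roll": -0.97},
    {"linear": [0.19,0.02,-0.5],"roll": -0.97},
    {"linear": [0.14,0.02,-0.52],"roll": -0.97},
  ],
)

```text
t: 28.85
tcp_pos: [0.4807, 0.2321, 0.0574]
tool_rot: [-0.673, 0.216, -0.217, 0.673]
force: [0.1, -0.3, -0.1]
finger_gap: 0.467
```

Call:
send_rows(
  plan=[
    {"linear": [0.09,0.02,-0.53],"roll": -0.97},
    {"linear": [0.03,0.02,-0.54],"roll": -0.97},
    {"linear": [-0.02,0.02,-0.54],"roll": -0.97},
    {"linear": [-0.08,0.02,-0.53],"roll": -0.97},
    {"linear": [-0.13,0.02,-0.52],"roll": -0.97},
  ],
)

```text
t: 29.48
tcp_pos: [0.4447, 0.1598, 0.0544]
tool_rot: [-0.706, 0.04, -0.041, 0.706]
force: [-1.0, -0.4, 0.4]
finger_gap: 0.47
```

Call:
send_rows(
  plan=[
    {"linear": [-0.18,0.02,-0.51],"roll": -0.97},
    {"linear": [0,0,0],"roll": 0},
    {"linear": [0,0,0],"roll": 0},
    {"linear": [0,0,0],"roll": 0},
    {"linear": [0,0,0],"roll": 0},
  ],
)

```text
t: 30.1
tcp_pos: [0.4374, 0.146, 0.0531]
tool_rot: [-0.707, 0.005, -0.006, 0.707]
force: [-0.8, -0.5, -0.4]
finger_gap: 0.475
```

```bash
python3 - <<'E'
from h import *
st(); wseg((55,120,60),(85,255,255),.014,'pics/w16.png')
E
```

```text
t 30.10 tcp [0.4374 0.146  0.0531] yaw -0.9 gap 40.6mm F [-0.8 -0.5 -0.4] q1 0.08 q6 -1.48
blob [304, 179, 20, 136, 2425] c [0.4359 0.1425] size [0.0114 0.0915] yaw -0.7
```

View pics/w16.png

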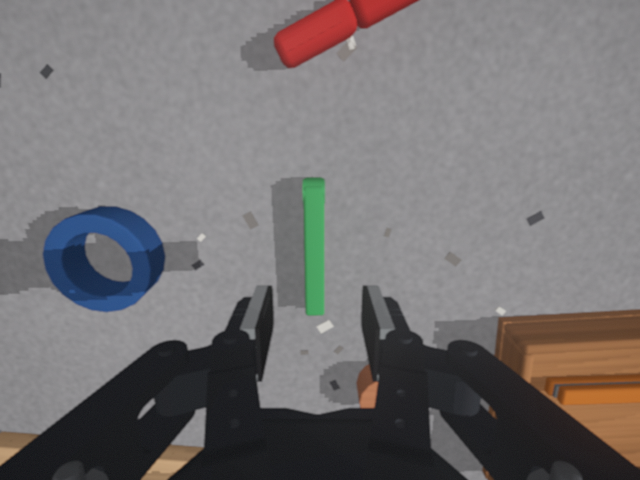

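Call:
send_rows(
  plan=[
    {"linear": [-0.02,0.9,-0.04],"roll": 0},
    {"linear": [-0.02,0.9,-0.04],"roll": 0},
    {"linear": [0,0.56,-0.03],"roll": 0},
    {"linear": [0,0,0],"roll": 0},
    {"linear": [0,0,0],"roll": 0},
  ],
)

```text
t: 30.78
tcp_pos: [0.4361, 0.1425, -0.0175]
tool_rot: [-0.707, 0.006, -0.006, 0.707]
force: [0.6, 0.7, 0.2]
finger_gap: 0.468
```

Call:
send_rows(
  plan=[
    {"linear": [0,0,0],"roll": 0},
    {"linear": [0,0,0],"roll": 0},
    {"linear": [0,0,0],"roll": 0},
    {"linear": [0,0,0],"roll": 0},
    {"linear": [0,0,0],"roll": 0},
  ],
  claw=3,
)

```text
t: 31.4
tcp_pos: [0.4364, 0.1425, -0.0169]
tool_rot: [-0.707, 0.005, -0.006, 0.707]
force: [-0.2, 1.1, 5.6]
finger_gap: 0.132
```

```bash
python3 - <<'E'
from h import *
plan([(None,None,.055),(.583,.3625,.055,-88,1),(None,None,-.008)])
E
```

```text
t 31.40 tcp [ 0.4364  0.1425 -0.0169] yaw -0.9 gap 11.3mm F [-0.2  1.1  5.6] q1 0.07 q6 -1.48
1 ([0.0, -0.8, 0.0], 0.0)
2 ([0.0, -0.8, 0.0], 0.0)
3 ([0.0, -0.8, 0.0], 0.0)
  ->  [0.4364 0.1425 0.055 ] yaw -0.9 q6 need about
4 ([0.32, 0.0, 0.49], np.float64(0.97))
5 ([0.27, 0.0, 0.52], np.float64(0.97))
6 ([0.21, 0.0, 0.55], np.float64(0.97))
7 ([0.16, 0.0, 0.57], np.float64(0.97))
8 ([0.1, 0.0, 0.58], np.float64(0.97))
9 ([0.04, 0.0, 0.59], np.float64(0.97))
10 ([-0.02, 0.0, 0.59], np.float64(0.97))
11 ([-0.08, -0.0, 0.58], np.float64(0.97))
12 ([-0.14, -0.0, 0.57], np.float64(0.97))
13 ([-0.2, -0.0, 0.55], np.float64(0.97))
14 ([-0.25, -0.0, 0.53], np.float64(0.97))
15 ([-0.3, -0.0, 0.5], np.float64(0.97))
16 ([-0.35, -0.0, 0.47], np.float64(0.97))
17 ([-0.4, -0.0, 0.43], np.float64(0.97))
18 ([-0.44, -0.0, 0.39], np.float64(0.97))
  ->  [0.583  0.3625 0.055 ] yaw -88.0 q6 need about
19 ([-0.0, 0.7, -0.0], 0.0)
20 ([-0.0, 0.7, -0.0], 0.0)
21 ([-0.0, 0.7, -0.0], 0.0)
  ->  [ 0.583   0.3625 -0.008 ] yaw -88.0 q6 need about
```

Call:
send_rows(
  plan=[
    {"linear": [0,-0.8,0],"roll": 0},
    {"linear": [0,-0.8,0],"roll": 0},
    {"linear": [0,-0.8,0],"roll": 0},
    {"linear": [0.32,0,0.49],"roll": 0.97},
    {"linear": [0.27,0,0.52],"roll": 0.97},
  ],
)

```text
t: 32.02
tcp_pos: [0.4559, 0.1717, 0.055]
tool_rot: [-0.703, 0.078, -0.079, 0.703]
force: [-0.6, -0.8, -1.2]
finger_gap: 0.137
```

Call:
send_rows(
  plan=[
    {"linear": [0.21,0,0.55],"roll": 0.97},
    {"linear": [0.16,0,0.57],"roll": 0.97},
    {"linear": [0.1,0,0.58],"roll": 0.97},
    {"linear": [0.04,0,0.59],"roll": 0.97},
    {"linear": [-0.02,0,0.59],"roll": 0.97},
  ],
)

```text
t: 32.65
tcp_pos: [0.5049, 0.2454, 0.0543]
tool_rot: [0.661, -0.253, 0.253, -0.66]
force: [-0.7, -0.0, -0.1]
finger_gap: 0.137
```

Call:
send_rows(
  plan=[
    {"linear": [-0.08,0,0.58],"roll": 0.97},
    {"linear": [-0.14,0,0.57],"roll": 0.97},
    {"linear": [-0.2,0,0.55],"roll": 0.97},
    {"linear": [-0.25,0,0.53],"roll": 0.97},
    {"linear": [-0.3,0,0.5],"roll": 0.97},
  ],
)

```text
t: 33.28
tcp_pos: [0.5535, 0.3183, 0.0541]
tool_rot: [0.576, -0.411, 0.41, -0.576]
force: [-0.8, -1.0, -0.5]
finger_gap: 0.132
```

Call:
send_rows(
  plan=[
    {"linear": [-0.35,0,0.47],"roll": 0.97},
    {"linear": [-0.4,0,0.43],"roll": 0.97},
    {"linear": [-0.44,0,0.39],"roll": 0.97},
    {"linear": [0,0,0],"roll": 0},
    {"linear": [0,0,0],"roll": 0},
  ],
)

```text
t: 33.9
tcp_pos: [0.5821, 0.3611, 0.0539]
tool_rot: [0.509, -0.492, 0.492, -0.507]
force: [-0.9, 0.5, 0.1]
finger_gap: 0.134
```

```bash
python3 - <<'E'
from h import *
a=manip.snapshot('wrist'); cv2.imwrite('pics/w17.png',a)
plan([(.583,.3625,-.0075,-88,1)])
E
```

```text
t 33.95 tcp [0.5822 0.361  0.054 ] yaw -88.2 gap 11.6mm F [ 0.6 -0.3 -0.2] q1 0.39 q6 0.36
1 ([-0.02, 0.68, 0.01], np.float64(-0.01))
2 ([-0.02, 0.68, 0.01], np.float64(-0.01))
3 ([-0.02, 0.68, 0.01], np.float64(-0.01))
  ->  [ 0.583   0.3625 -0.0075] yaw -88.0 q6 need about
```

View pics/w17.png

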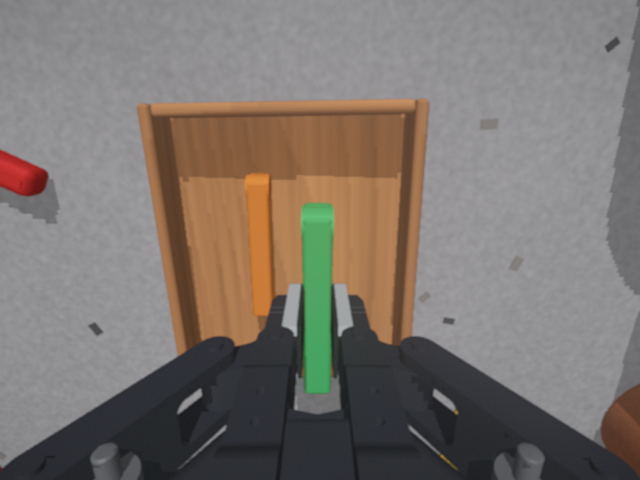

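Call:
send_rows(
  plan=[
    {"linear": [-0.02,0.68,0.01],"roll": 0},
    {"linear": [-0.02,0.68,0.01],"roll": 0},
    {"linear": [-0.02,0.7,0.01],"roll": 0},
    {"linear": [0,0,0],"roll": 0},
    {"linear": [0,0,0],"roll": 0},
  ],
)

```text
t: 34.58
tcp_pos: [0.5834, 0.3634, -0.0086]
tool_rot: [0.508, -0.492, 0.492, -0.507]
force: [-0.0, -1.1, -0.1]
finger_gap: 0.137
```

Call:
send_rows(
  plan=[
    {"linear": [0,0,0],"roll": 0},
    {"linear": [0,0,0],"roll": 0},
    {"linear": [0,0,0],"roll": 0},
    {"linear": [0,-0.5,0],"roll": 0},
    {"linear": [0,-0.9,0],"roll": 0},
  ],
  claw=28,
)

```text
t: 35.2
tcp_pos: [0.5833, 0.3633, 0.0347]
tool_rot: [0.508, -0.493, 0.492, -0.507]
force: [0.3, 0.8, 0.4]
finger_gap: 0.326
```

Call:
send_rows(
  plan=[
    {"linear": [0,-0.9,0],"roll": 0},
    {"linear": [0,-0.5,0],"roll": 0},
    {"linear": [0,0,0],"roll": 0},
    {"linear": [0,0,0],"roll": 0},
    {"linear": [0,0,0],"roll": 0},
  ],
)

```text
t: 35.83
tcp_pos: [0.583, 0.3632, 0.075]
tool_rot: [0.509, -0.493, 0.492, -0.507]
force: [0.8, 0.2, -0.5]
finger_gap: 0.328
```

```bash
python3 - <<'E'
from h import *
wseg((55,120,60),(85,255,255),.02,'pics/w18.png')
plan([(.4376,.0108,.07,-96.8,1)])
E
```

```text
blob [310, 176, 17, 128, 1998] c [0.5826 0.3621] size [0.0103 0.0914] yaw -87.9
t 35.88 tcp [0.5832 0.3633 0.0751] yaw -88.2 gap 28.2mm F [0.3 0.5 0.7] q1 0.39 q6 0.36
1 ([0.89, 0.01, -0.4], np.float64(0.11))
2 ([0.9, 0.01, -0.39], np.float64(0.11))
3 ([0.9, 0.01, -0.38], np.float64(0.11))
4 ([0.91, 0.01, -0.37], np.float64(0.11))
5 ([0.91, 0.01, -0.36], np.float64(0.11))
6 ([0.91, 0.01, -0.35], np.float64(0.11))
7 ([0.92, 0.01, -0.34], np.float64(0.11))
8 ([0.92, 0.01, -0.33], np.float64(0.11))
9 ([0.92, 0.01, -0.32], np.float64(0.11))
10 ([0.93, 0.01, -0.31], np.float64(0.11))
11 ([0.93, 0.01, -0.3], np.float64(0.11))
12 ([0.94, 0.01, -0.29], np.float64(0.11))
13 ([0.94, 0.01, -0.27], np.float64(0.11))
  ->  [0.4376 0.0108 0.07  ] yaw -96.8 q6 need about
```

View pics/w18.png

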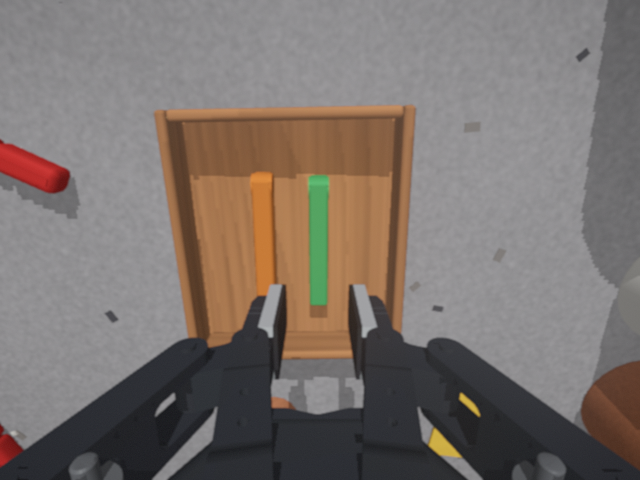

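Call:
send_rows(
  plan=[
    {"linear": [0.89,0,-0.4],"roll": 0.11},
    {"linear": [0.9,0,-0.39],"roll": 0.11},
    {"linear": [0.9,0,-0.38],"roll": 0.11},
    {"linear": [0.91,0,-0.37],"roll": 0.11},
    {"linear": [0.91,0,-0.36],"roll": 0.11},
  ],
)

```text
t: 36.5
tcp_pos: [0.5273, 0.227, 0.0758]
tool_rot: [-0.494, 0.507, -0.507, 0.493]
force: [0.1, -0.8, -0.2]
finger_gap: 0.331
```

Call:
send_rows(
  plan=[
    {"linear": [0.91,0,-0.35],"roll": 0.11},
    {"linear": [0.92,0,-0.34],"roll": 0.11},
    {"linear": [0.92,0,-0.33],"roll": 0.11},
    {"linear": [0.92,0,-0.32],"roll": 0.11},
    {"linear": [0.93,0,-0.31],"roll": 0.11},
  ],
  claw=85,
)

```text
t: 37.12
tcp_pos: [0.4712, 0.0917, 0.076]
tool_rot: [-0.479, 0.521, -0.521, 0.478]
force: [0.0, 0.4, -0.7]
finger_gap: 0.996
```

Call:
send_rows(
  plan=[
    {"linear": [0.93,0,-0.3],"roll": 0.11},
    {"linear": [0.94,0,-0.29],"roll": 0.11},
    {"linear": [0.94,0,-0.27],"roll": 0.11},
    {"linear": [0,0,0],"roll": 0},
    {"linear": [0,0,0],"roll": 0},
  ],
)

```text
t: 37.75
tcp_pos: [0.4383, 0.0113, 0.0763]
tool_rot: [-0.469, 0.529, -0.529, 0.469]
force: [0.5, 0.3, -0.2]
finger_gap: 0.997
```

```bash
python3 - <<'E'
from h import *
c,T=pose('wrist'); a=manip.snapshot('wrist'); cv2.imwrite('pics/w19.png',a); st()
t=np.linspace(0,2*np.pi,200)
C=np.c_[.4376+.033*np.cos(t),.0104+.033*np.sin(t),0*t+.024]
u=w2p(c,T,C); print('pred top circle bbox',u.min(0).round(),u.max(0).round())
hsv=cv2.cvtColor(a,cv2.COLOR_BGR2HSV); m=cv2.inRange(hsv,(100,120,40),(120,255,255)); k,l,s,ce=cv2.connectedComponentsWithStats(m)
print([x.tolist() for x in s[1:] if x[4]>300])
E
```

```text
t 37.80 tcp [0.4384 0.0115 0.0763] yaw -96.8 gap 85.0mm F [ 0.3  0.5 -0.6] q1 -0.23 q6 -0.11
pred top circle bbox [268. 196.] [366. 289.]
[[274, 193, 94, 96, 4751]]
```

View pics/w19.png

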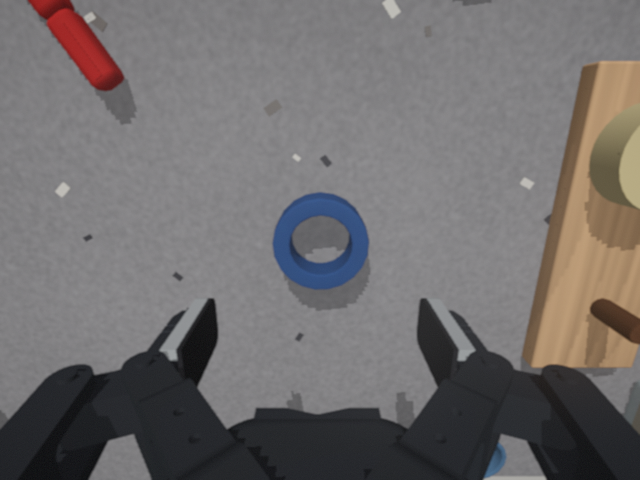

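Call:
send_rows(
  plan=[
    {"linear": [0,0.8,0.02],"roll": 0},
    {"linear": [0,0.8,0.02],"roll": 0},
    {"linear": [0,0.8,0],"roll": 0},
    {"linear": [0,0.8,0],"roll": 0},
    {"linear": [0,0,0],"roll": 0},
  ],
)

```text
t: 38.42
tcp_pos: [0.4385, 0.0119, -0.0209]
tool_rot: [-0.47, 0.529, -0.528, 0.469]
force: [-0.4, 0.3, -0.1]
finger_gap: 1.0
```

Call:
send_rows(
  plan=[
    {"linear": [0,0,0],"roll": 0},
    {"linear": [0,0,0],"roll": 0},
    {"linear": [0,0,0],"roll": 0},
    {"linear": [0,0,0],"roll": 0},
    {"linear": [0,0,0],"roll": 0},
  ],
  claw=55,
)

```text
t: 39.05
tcp_pos: [0.4397, 0.0111, -0.0183]
tool_rot: [0.469, -0.528, 0.529, -0.47]
force: [-0.1, 2.6, 7.3]
finger_gap: 0.757
```

```bash
python3 - <<'E'
from h import *
st()
a=manip.snapshot('wrist'); b=manip.snapshot('side')
cv2.imwrite('pics/w20.png',cv2.resize(np.hstack([a,cv2.resize(b[180:300,260:420],(640,480))]),(800,300)))
E
```

```text
t 39.05 tcp [ 0.4397  0.0111 -0.0183] yaw -96.8 gap 64.6mm F [-0.1  2.6  7.3] q1 -0.23 q6 -0.11
```

View pics/w20.png

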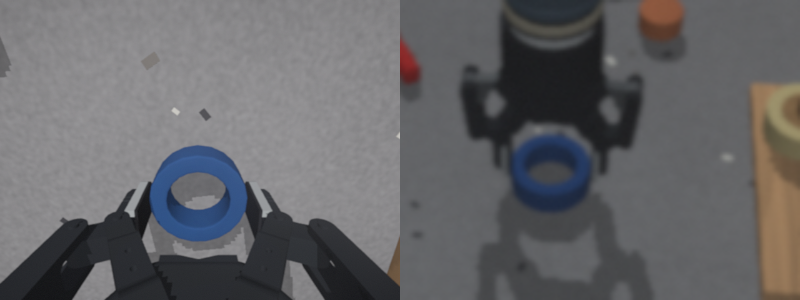

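Call:
send_rows(
  plan=[
    {"linear": [0,-0.8,0],"roll": 0},
    {"linear": [0,-0.8,0],"roll": 0},
    {"linear": [0,-0.8,0],"roll": 0},
    {"linear": [0,-0.8,0],"roll": 0},
    {"linear": [0,0,0],"roll": 0},
  ],
)

```text
t: 39.78
tcp_pos: [0.4406, 0.0106, 0.0783]
tool_rot: [0.468, -0.527, 0.53, -0.471]
force: [0.7, -0.5, -0.4]
finger_gap: 0.759
```

```bash
python3 - <<'E'
from h import *
s,M,y=st()
c=manip.get_calibration('wrist');T=c['tool_from_camera']
a=manip.snapshot('wrist'); hsv=cv2.cvtColor(a,cv2.COLOR_BGR2HSV); m=cv2.inRange(hsv,(100,120,40),(120,255,255))
out=a.copy()
k,l,ss,ce=cv2.connectedComponentsWithStats(m); i=1+np.argmax(ss[1:,4]); print(ss[i])
# predicted: top circle at t=-.042 (tape underside t=-.018)
t=np.linspace(0,2*np.pi,60)
for dx,col in((0,(0,0,255)),):
  for r in(.033,.021):
    u=w2p(c,T,np.c_[dx+r*np.cos(t),0*t-.042,r*np.sin(t)])
    for p in u: cv2.circle(out,tuple(int(v) for v in p),1,col,-1)
    print(r,u.min(0).round(),u.max(0).round())
cv2.imwrite('pics/w21.png',out[150:480,160:480])
plan([(.637,-.064,.06)])
E
```

```text
t 39.77 tcp [0.4406 0.0106 0.0783] yaw -96.8 gap 64.8mm F [ 0.7 -0.5 -0.4] q1 -0.23 q6 -0.11
[  239   233   157   153 14163]
0.033 [239. 242.] [399. 383.]
0.021 [268. 271.] [370. 360.]
t 39.83 tcp [0.4398 0.0108 0.0774] yaw -96.8 gap 64.4mm F [-0.  -0.2 -0.9] q1 -0.23 q6 -0.11
1 ([0.24, 0.09, 0.97], 0.0)
2 ([0.24, 0.09, 0.97], 0.0)
3 ([0.24, 0.09, 0.97], 0.0)
4 ([0.24, 0.09, 0.97], 0.0)
5 ([0.24, 0.09, 0.97], 0.0)
6 ([0.24, 0.09, 0.97], 0.0)
7 ([0.24, 0.09, 0.97], 0.0)
  ->  [ 0.637 -0.064  0.06 ] yaw -96.8 q6 need about
```

View pics/w21.png

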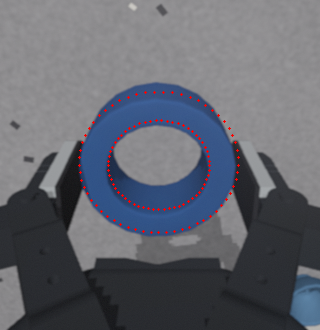

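Call:
send_rows(
  plan=[
    {"linear": [0.24,0.05,0.97],"roll": 0},
    {"linear": [0.24,0.05,0.97],"roll": 0},
    {"linear": [0.24,0,0.97],"roll": 0},
    {"linear": [0.24,0,0.97],"roll": 0},
    {"linear": [0.24,0,0.97],"roll": 0},
  ],
)

```text
t: 40.45
tcp_pos: [0.5793, -0.0423, 0.072]
tool_rot: [-0.47, 0.53, -0.528, 0.469]
force: [0.0, -1.1, -0.3]
finger_gap: 0.758
```

Call:
send_rows(
  plan=[
    {"linear": [0.24,0,0.97],"roll": 0},
    {"linear": [0.24,0,0.97],"roll": 0},
    {"linear": [0,0,0],"roll": 0},
    {"linear": [0,0,0],"roll": 0},
    {"linear": [0,0,0],"roll": 0},
  ],
)

```text
t: 41.08
tcp_pos: [0.6337, -0.0626, 0.0728]
tool_rot: [-0.47, 0.53, -0.528, 0.469]
force: [0.4, -0.0, 0.7]
finger_gap: 0.756
```

```bash
python3 - <<'E'
from h import *
s,M,y=st()
c,T=pose('wrist'); cs,Ts=pose('side')
a=manip.snapshot('wrist'); b=manip.snapshot('side')
for im,cc,TT in((a,c,T),(b,cs,Ts)):
  for f in((.635,-.0637),(.6385,-.0645)):
    u=w2p(cc,TT,[[*f,.016],[*f,.052]]); print(f,u.round(1).tolist())
cv2.imwrite('pics/w22.png',a)
cv2.imwrite('pics/s22.png',cv2.resize(b[180:310,360:480],None,fx=4.5,fy=4.5,interpolation=2))
E
```

```text
t 41.08 tcp [ 0.6337 -0.0626  0.0728] yaw -96.8 gap 64.6mm F [ 0.4 -0.   0.7] q1 -0.27 q6 -0.16
(0.635, -0.0637) [[320.6, 242.1], [321.0, 261.9]]
(0.6385, -0.0645) [[325.8, 242.6], [327.1, 262.5]]
(0.635, -0.0637) [[421.0, 274.0], [424.4, 262.6]]
(0.6385, -0.0645) [[422.9, 274.3], [426.4, 262.9]]
```

View pics/w22.png

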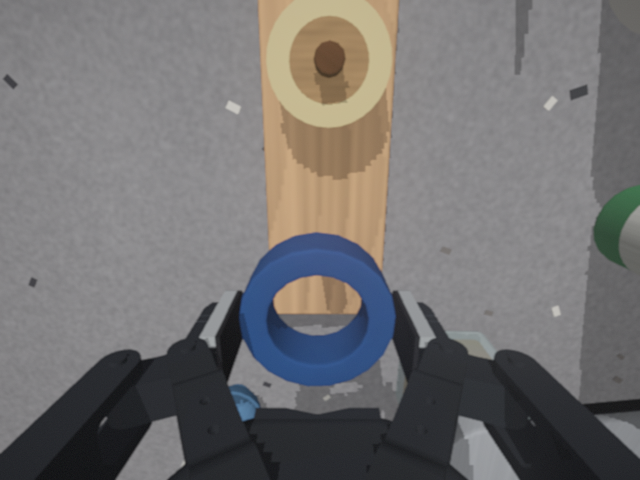

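View pics/s22.png

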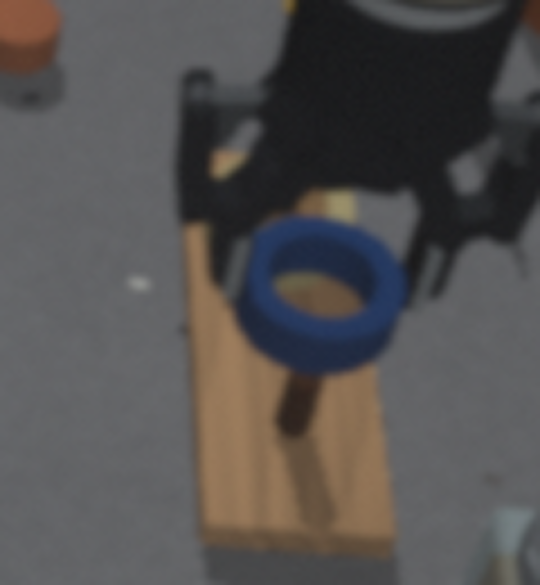

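```bash
python3 - <<'E'
from h import *
a=cv2.imread('pics/side0.png'); cv2.imwrite('pics/s0z.png',cv2.resize(a[200:310,380:470],None,fx=5.4,fy=5.4,interpolation=2))
a=cv2.imread('pics/w22.png'); c,T=pose('wrist')
b=p2w(c,T,(329,57),.052)[0]; print('beige peg',b)
# board edges on wrist view rows 200 & 150: detect by wood hue
hsv=cv2.cvtColor(a,cv2.COLOR_BGR2HSV)
L=[];Rr=[]
for r in (170,185,200,215,225):
    xs=np.where((hsv[r,:,0]>8)&(hsv[r,:,0]<22)&(hsv[r,:,1]>80))[0]; xs=xs[(xs>240)&(xs<420)]
    L.append((xs.min(),r));Rr.append((xs.max(),r))
print(L,Rr)
l=p2w(c,T,L,.016)[:,:2]; r=p2w(c,T,Rr,.016)[:,:2]; print(l.round(4).tolist(),r.round(4).tolist(),np.linalg.norm(l-r,axis=1).round(4))
yv=np.array([.118,.993]); print('free from beige',b[:2]-.110*yv)
mid=((l+r)/2).mean(0); k=(-.0637-mid[1])/yv[1]; print('axis at y=-.0637',mid+k*yv)
E
```

```text
beige peg [0.65229761 0.0437311  0.052     ]
[(np.int64(266), 170), (np.int64(267), 185), (np.int64(267), 200), (np.int64(268), 215), (np.int64(269), 225)] [(np.int64(387), 170), (np.int64(386), 185), (np.int64(385), 200), (np.int64(384), 215), (np.int64(384), 225)]
[[0.6065, -0.0111], [0.6056, -0.0208], [0.6039, -0.0306], [0.6029, -0.0408], [0.6025, -0.0478]] [[0.684, -0.0204], [0.6828, -0.03], [0.6816, -0.0399], [0.6803, -0.0501], [0.6798, -0.0571]] [0.0781 0.0778 0.0782 0.0779 0.0779]
free from beige [ 0.63931761 -0.0654989 ]
axis at y=-.0637 [ 0.63956822 -0.0637    ]
```

View pics/s0z.png

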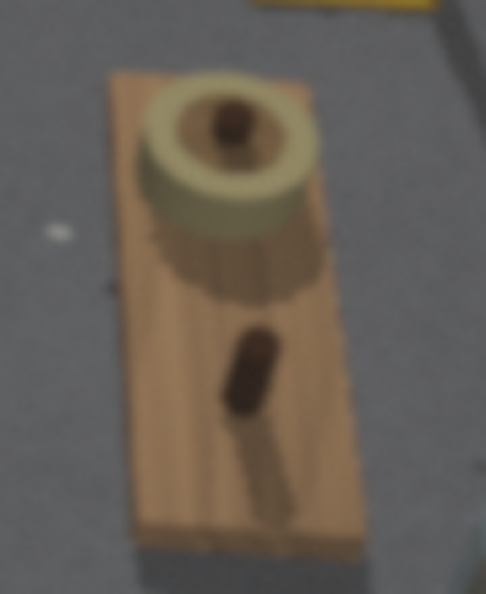

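Call:
send_rows(
  plan=[
    {"linear": [0.04,0,0.22],"roll": 0},
    {"linear": [0,0,0],"roll": 0},
    {"linear": [0,0.4,0],"roll": 0},
    {"linear": [0,0.4,0],"roll": 0},
    {"linear": [0,0,0],"roll": 0},
  ],
)

```text
t: 41.8
tcp_pos: [0.6402, -0.0649, 0.0474]
tool_rot: [-0.47, 0.53, -0.528, 0.469]
force: [-0.2, -0.4, -0.3]
finger_gap: 0.756
```

```bash
python3 - <<'E'
from h import *
st()
a=manip.snapshot('wrist'); b=manip.snapshot('side')
cv2.imwrite('pics/w23.png',np.hstack([cv2.resize(a[200:440,200:440],(400,400)),cv2.resize(b[210:300,380:470],(400,400),interpolation=2)]))
E
```

```text
t 41.80 tcp [ 0.6402 -0.0649  0.0474] yaw -96.8 gap 64.6mm F [-0.2 -0.4 -0.3] q1 -0.27 q6 -0.16
```

View pics/w23.png

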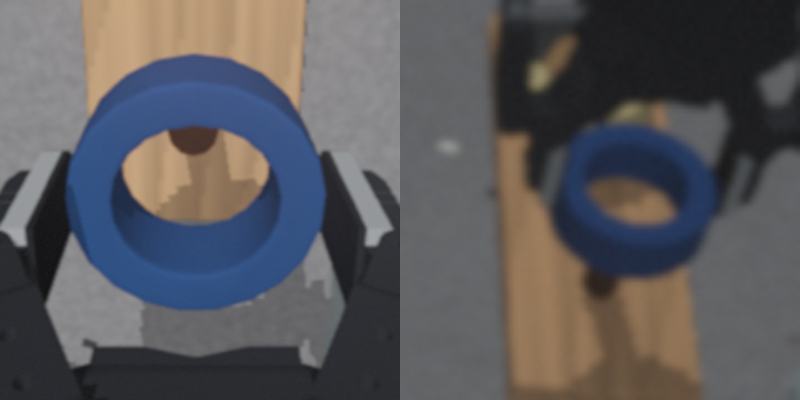

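```bash
python3 - <<'E'
from h import *
c,T=pose('wrist')
print(p2w(c,T,[(315,293)],.052), 'peg edge nearest tool+x; centre = +.008 along +y')
E
```

```text
[[ 0.63852743 -0.07375557  0.052     ]] peg edge nearest tool+x; centre = +.008 along +y
```

Call:
send_rows(
  plan=[
    {"linear": [0,0.4,0],"roll": 0},
    {"linear": [0,0.4,0],"roll": 0},
    {"linear": [0,0.4,0],"roll": 0},
    {"linear": [0,0.38,0],"roll": 0},
    {"linear": [0,0,0],"roll": 0},
  ],
)

```text
t: 42.52
tcp_pos: [0.6408, -0.065, 0.0005]
tool_rot: [-0.47, 0.53, -0.528, 0.469]
force: [0.2, 0.2, 0.9]
finger_gap: 0.76
```

```bash
python3 - <<'E'
from h import *
st()
a=manip.snapshot('wrist'); b=manip.snapshot('side')
cv2.imwrite('pics/w24.png',np.hstack([cv2.resize(a[200:440,200:440],(400,400)),cv2.resize(b[210:300,380:470],(400,400),interpolation=2)]))
E
```

```text
t 42.52 tcp [ 6.408e-01 -6.500e-02  5.000e-04] yaw -96.8 gap 64.9mm F [0.2 0.2 0.9] q1 -0.27 q6 -0.16
```

View pics/w24.png

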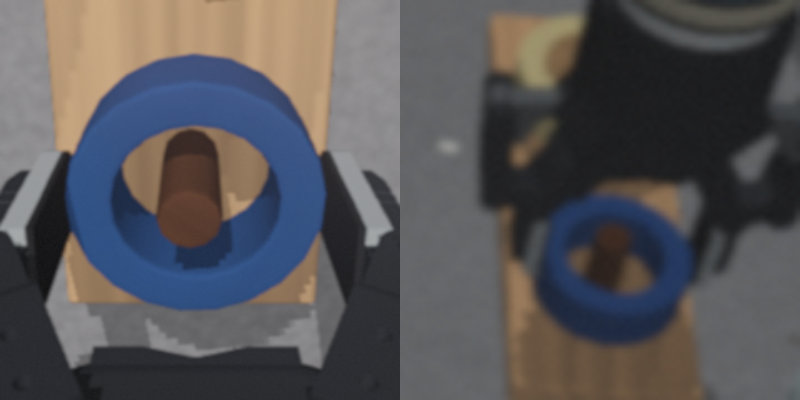

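Peg is inside the hole. Lower 2 mm more, then open.

Call:
send_rows(
  plan=[
    {"linear": [0,0.07,0],"roll": 0},
    {"linear": [0,0,0],"roll": 0},
    {"linear": [0,0,0],"roll": 0},
    {"linear": [0,0,0],"roll": 0},
    {"linear": [0,0,0],"roll": 0},
  ],
)

```text
t: 43.25
tcp_pos: [0.6419, -0.0653, 0.0]
tool_rot: [0.469, -0.529, 0.529, -0.469]
force: [-0.4, -1.1, -0.2]
finger_gap: 0.752
```

Call:
send_rows(
  plan=[
    {"linear": [0,0,0],"roll": 0},
    {"linear": [0,0,0],"roll": 0},
    {"linear": [0,0,0],"roll": 0},
    {"linear": [0,-0.4,0],"roll": 0},
    {"linear": [0,-0.6,0],"roll": 0},
  ],
  claw=84,
)

```text
t: 43.88
tcp_pos: [0.6416, -0.0652, 0.0306]
tool_rot: [-0.47, 0.529, -0.529, 0.469]
force: [0.1, -0.8, -0.4]
finger_gap: 0.988
```

Call:
send_rows(
  plan=[
    {"linear": [0,-0.8,0],"roll": 0},
    {"linear": [0,-1,0],"roll": 0},
    {"linear": [0,-1,0],"roll": 0},
    {"linear": [0,-1,0],"roll": 0},
    {"linear": [0,0,0],"roll": 0},
  ],
)

```text
t: 44.5
tcp_pos: [0.6443, -0.0659, 0.1483]
tool_rot: [0.468, -0.526, 0.531, -0.471]
force: [-0.2, 0.4, 0.4]
finger_gap: 0.983
```

```bash
python3 - <<'E'
from h import *
st()
a=manip.snapshot('wrist'); b=manip.snapshot('side'); 
cv2.imwrite('pics/w25.png',cv2.resize(np.hstack([a,b]),(800,300)))
E
```

```text
t 44.50 tcp [ 0.6443 -0.0659  0.1483] yaw -96.8 gap 84.0mm F [-0.2  0.4  0.4] q1 -0.27 q6 -0.16
```

View pics/w25.png

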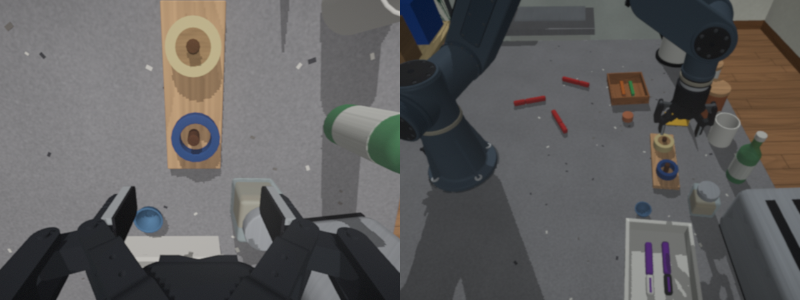

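Call:
send_rows(
  plan=[
    {"linear": [0,0,-1],"roll": 0},
    {"linear": [0,0,-1],"roll": 0},
    {"linear": [0,0,-1],"roll": 0},
    {"linear": [0,0,-1],"roll": 0},
    {"linear": [0,0,-1],"roll": 0},
  ],
)

```text
t: 45.22
tcp_pos: [0.4908, -0.047, 0.1428]
tool_rot: [-0.47, 0.53, -0.528, 0.469]
force: [1.0, -0.2, 0.9]
finger_gap: 0.986
```

Call:
send_rows(
  plan=[
    {"linear": [0,0,0],"roll": 0},
    {"linear": [0,0,0],"roll": 0},
    {"linear": [0,0,0],"roll": 0},
    {"linear": [0,0,0],"roll": 0},
    {"linear": [0,0,0],"roll": 0},
  ],
)

```text
t: 45.85
tcp_pos: [0.4933, -0.0476, 0.1438]
tool_rot: [0.469, -0.529, 0.529, -0.469]
force: [0.4, 0.6, 1.2]
finger_gap: 0.987
```

```bash
python3 - <<'E'
from h import *
st(); c,T=pose('top'); a=manip.snapshot('top'); b=manip.snapshot('side'); cv2.imwrite('pics/top9.png',a); cv2.imwrite('pics/side9.png',b)
hsv=cv2.cvtColor(a,cv2.COLOR_BGR2HSV)
for n,lo,hi,z in (('purple',(130,100,40),(155,255,255),.018),('green',(60,120,60),(85,255,255),.02),('orange',(7,200,180),(13,255,255),.02),('blue',(100,120,50),(120,255,255),.035),('yellow',(20,150,100),(30,255,255),.012)):
    m=cv2.inRange(hsv,lo,hi); m[:110]=0; k,l,s,ce=cv2.connectedComponentsWithStats(m)
    for i in range(1,k):
        if s[i,4]<60: continue
        ys,xs=np.where(l==i); r=cv2.minAreaRect(np.c_[xs,ys].astype(np.float32)); bb=p2w(c,T,cv2.boxPoints(r),z)[:,:2]
        e=[bb[1]-bb[0],bb[2]-bb[1]]; j=int(np.linalg.norm(e[1])>np.linalg.norm(e[0]))
        print(n,s[i].tolist(),bb.mean(0).round(4),np.linalg.norm(e,axis=1).round(3),'ang %.1f'%(np.degrees(np.arctan2(e[j][1],e[j][0]))%180))
E
```

```text
t 45.85 tcp [ 0.4933 -0.0476  0.1438] yaw -96.8 gap 84.3mm F [0.4 0.6 1.2] q1 -0.32 q6 -0.20
purple [431, 193, 32, 9, 200] [ 0.5864 -0.3261] [0.018 0.081] ang 83.6
purple [432, 209, 30, 10, 195] [ 0.5435 -0.3251] [0.017 0.077] ang 83.2
green [166, 195, 36, 6, 175] [0.5797 0.3607] [0.091 0.013] ang 90.4
blue [341, 163, 18, 9, 81] [ 0.663 -0.073] [0.014 0.047] ang 71.6
blue [388, 203, 17, 17, 219] [ 0.5455 -0.193 ] [0.043 0.039] ang 159.4
yellow [235, 116, 31, 45, 1090] [0.7438 0.192 ] [0.08 0.12] ang 1.1
```

View pics/top9.png

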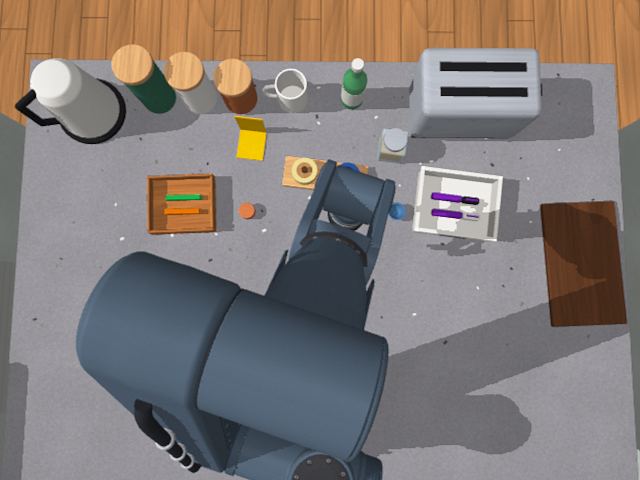

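View pics/side9.png

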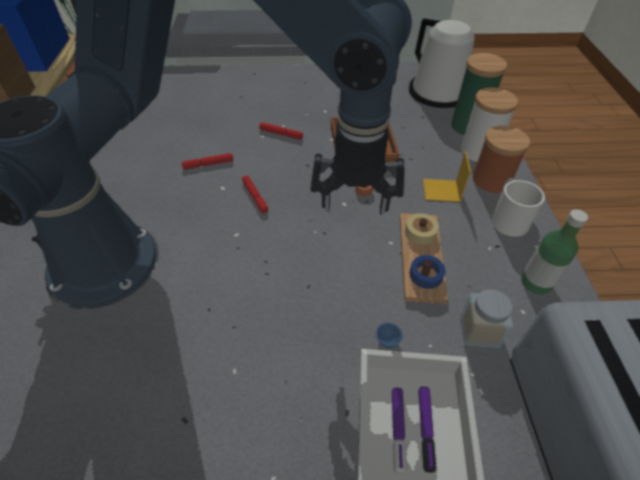

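```bash
python3 - <<'E'
from station import manip
print(manip.sign_off())
E
```

```text
the job is handed in; nothing more can be done
None
```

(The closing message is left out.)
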